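Load two centrifuge tube carriers, find the heavier one and hold it out for trimming

ROBOT

A 6-joint arm with a two-finger parallel gripper is mounted at the origin on the work surface. World frame = base frame: x ahead of the robot, y to its left, z up, the work surface at z = 0. Lengths are in mm, angles in rad, forces in N, time in s.
With the tool pointing down it reaches from about 275 to 1000 mm from the base axis. Payload 8.4 kg.
Tool frame: the origin (TCP) lies between the finger pads; the fingertips stand r.nose_length ahead of it and the grasp point (between the pads) lies 8 mm behind it (r.nose_length is the distance from the TCP to the fingertips, in mm); y points along the fingers, x is the direction in which the jaws open and shut, and the axes are right-handed (so a half turn about y gives the same grasp; the last joint's range is limited). The gripper opens to 85 mm and grips with 20 to 120 N. Pads are 22 mm wide; open, the fingers measure 114 mm over their backs; the gripper's body (76 mm by 85 mm) begins 54 mm behind the grasp point. The pads swing forward as they close: fully open they stand 13 mm farther back than shut.
Start: joints at [-1.28, 0.353, 1.633, -0, 1.155, -0.002], TCP at [180.395, -598.403, 242.281] pointing down, gripper open.
Joint ranges: [-2.63, 2.63], [-0.92, 2.1], [0.06, 2.66], [-1.3, 4.44], [0, 2.69], [-3.02, 3.02]. Speed limits (rad/s): [2.22, 2.22, 2.79, 3.14, 3.14, 3.14].

INTERFACE

Orientations are given as [roll, pitch, yaw] about the fixed x, y, z axes, in that order (R = Rz(yaw) Ry(pitch) Rx(roll)).
In Python, from rig import r, cams, order gives the robot as it stands. The module is installed in compiled form; this text tells all that it offers.
- The arm moves only by the shell command python3 -m crank 'ROWS' [FORCE]. ROWS is JSON, a list of rows, each a list of 7 numbers: the turn, a rotation vector about the tool's x, y, z in degrees, then the shift along the tool's x, y, z in cm, then the opening, from -1 (shut) to 1 (fully open). A call has exactly 10 rows; each row shifts and turns the pose as measured when the row begins, along the tool's axes as they then stand; what a row does not reach is not made up. A row lasts 1/12 s, in which the tool goes at most 41.7 mm and 7.16 degrees, less where a joint would pass 70% of its speed; a pose out of reach is approached as far as the arm can. A call with a gripper value outside its range is refused whole. The fingers move at their own pace and stop on an object; FORCE is the grip in N (left out, the last holds). Time passes only in rows, so rows that do not move let the fingers close, or fill a call up. It gives the time, the measured TCP pose, the force and the opening at its end, in the units of the state.
- r.sense(): the state, without advancing time (a new reading comes with each control period).
- cams.grab_frame(name): name is "scene" or "top" or "wrist"; returns the picture (400x640x3 uint8, blue, green, red); there is no depth.
- cams.camera_info(name): a dict with "intrinsics" (3x3 intrinsics, pixels), "k1" (the pictures are not rectified: a ray, as slopes to the right and down, at radius r is drawn at 1 + k1 r^2 times it, then the intrinsics apply), "view" (4x4, takes a point from world to camera coordinates); the wrist camera has in their place "hand_eye" (4x4, takes a point from camera to tool coordinates, whose origin is the TCP and whose axes are the tool frame's). Camera axes: x right, y up, looking along -z (the intrinsics and any distortion apply to the point x, -y, -z); pixel columns grow to the right and rows downward; lengths in mm; the calibration is good to about 2 mm. A picture is of the moment at which its call begins: read the wrist's pose just before it. camera_info takes no time and is no camera call.
- order.sign_off(): hands the job in, once; it reports no verdict.
The state is a dict: "clock": time; "qpos": joint angles; "qvel": joint speeds; "joint_efforts": joint torques, N m; "eef_pos": TCP position; "tcp_rot": TCP orientation; "contact_force": force on the tool from outside, world axes, zero at the start; "wrist_torque": the same for the moment, N m; "opening": opening from 0.0 (shut) to 1.0 (fully open).
Only numpy, scipy, OpenCV 4.12 (cv2) and the standard library are available. Lean on these libraries where they do the work, as an engineer would, in place of code of your own. Each camera call takes 0.05 s, during which the arm holds its last target.

TASK

Take the two tubes out of the block heater and lower one into the empty bore of each blue tube carrier, fully down; then lift the two loaded carriers in turn by their black grips to feel which is heavier, standing them back on the bench. Leave the lighter carrier standing on the bench and finish while holding the heavier one by its grip, upright and still, over the middle of the steel spill tray and clear of it, so that it can be trimmed there. Keep both carriers upright and leave the bottle, the dishes and the tip box alone.

Things in the scene. Friction and masses are not known exactly. Their poses are not given: they have to be found in the camera images.
- carrier_a: Blue tube carrier, 116 x 116 mm, flat top 80 mm high, standing loose on the bench; origin in the middle of its underside, z up. Four bores, 34 mm from the middle in x and y: three hold fixed tubes with green caps up to 122 mm high, the one at +x +y is empty. The two carriers look the same; loaded they weigh 0.45 to 0.7 kg, one at least 100 g more than the other; which one changes and cannot be seen.
- carrier_b: Blue tube carrier, 116 x 116 mm, flat top 80 mm high, standing loose on the bench; origin in the middle of its underside, z up. Four bores, 34 mm from the middle in x and y: three hold fixed tubes with green caps up to 122 mm high, the one at +x +y is empty. The two carriers look the same; loaded they weigh 0.45 to 0.7 kg, one at least 100 g more than the other; which one changes and cannot be seen.
- carrier_a_seat (a point): Middle of the floor of the empty bore of carrier_a (31 mm wide, 72 mm deep, mouth 72 mm above this point with a 2 mm chamfer); fixed to the carrier.
- carrier_b_seat (a point): Middle of the floor of the empty bore of carrier_b (31 mm wide, 72 mm deep, mouth 72 mm above this point with a 2 mm chamfer); fixed to the carrier.
- carrier_a_grip (a point): Middle of the black grip of carrier_a, 149 mm above its underside: a block 16 mm (carrier x) by 44 mm (y) by 22 mm high on a 14 mm steel post in the carrier's middle. Pinch it across x and lift; its underside is 16 mm above the tube caps.
- carrier_b_grip (a point): Middle of the black grip of carrier_b, 149 mm above its underside: a block 16 mm (carrier x) by 44 mm (y) by 22 mm high on a 14 mm steel post in the carrier's middle. Pinch it across x and lift; its underside is 16 mm above the tube caps.
- tube_1: Sample tube, opaque white with a green screw cap, 114 mm tall, upright in a well of the heater; origin in the middle of its underside, z up. Body 28 mm in diameter, tapering over the lowest 12 mm to 18 mm; cap 34 mm in diameter, 100 to 114 mm up. About 60 g. Either tube may go into either carrier; seated there its cap top is 42 mm above the carrier's top.
- tube_2: Sample tube, opaque white with a green screw cap, 114 mm tall, upright in a well of the heater; origin in the middle of its underside, z up. Body 28 mm in diameter, tapering over the lowest 12 mm to 18 mm; cap 34 mm in diameter, 100 to 114 mm up. About 60 g. Either tube may go into either carrier; seated there its cap top is 42 mm above the carrier's top.
- heater: Fixed dry block heater, white with a 126 mm square aluminium block, top 70 mm high; origin on the bench under the block's middle. Four wells, 31 mm wide, 50 mm deep, 33 mm from the middle in x and y: the tubes stand in the -x +y and +x -y wells, two are empty. A control panel 50 mm high reaches 113 mm to -x; the other sides end at 73 mm.
- tray: Empty square stainless spill tray, 160 x 160 mm, walls 18 mm high, fixed on the bench; origin in the middle of its underside.
- table: The white bench; its top is at height 0.
- bottle: Bystander: small glass bottle with a blue cap, 56 mm wide and 100 mm high; origin in the middle of its underside.
- dishes: Bystander: stack of four petri dishes, 90 mm wide and 44 mm high; origin in the middle of its underside.
- tipbox: Bystander: grey pipette-tip box with an orange lid, 82 x 120 mm, 56 mm high; origin in the middle of its underside.

How it is judged (in metres and radians):
On the way, in this order (a step that is already met when the one before it is completed fails the run):
1. one tube sits fully down in the empty bore of each carrier, let go, and both carriers stand on the bench ((((distance between tube_1 and carrier_a_seat below 0.007 m and angle between the z axis of tube_1 and the z axis of carrier_a, either way round below 0.15 rad) and (distance between tube_2 and carrier_b_seat below 0.007 m and angle between the z axis of tube_2 and the z axis of carrier_b, either way round below 0.15 rad)) or ((distance between tube_2 and carrier_a_seat below 0.007 m and angle between the z axis of tube_2 and the z axis of carrier_a, either way round below 0.15 rad) and (distance between tube_1 and carrier_b_seat below 0.007 m and angle between the z axis of tube_1 and the z axis of carrier_b, either way round below 0.15 rad))) and contact force between each of tube_1, tube_2 and the fingers below 0.1 N and height (world z) of each of carrier_a, carrier_b below 0.006 m and angle between each of carrier_a, carrier_b's own z axis and vertical below 0.1 rad), for 0.2 s.
2. the lighter carrier has been lifted off the bench (before or after the heavier one), the other one standing on the bench and pressing on it with its greater weight (((height (world z) of carrier_a above 0.008 m and contact force between carrier_a and the fingers above 1 N and contact force between carrier_a and table below 0.3 N and contact force between carrier_a and tray below 0.3 N and contact force between carrier_a and heater below 0.3 N and contact force between carrier_a and bottle below 0.3 N and contact force between carrier_a and dishes below 0.3 N and contact force between carrier_a and tipbox below 0.3 N and contact force between carrier_a and carrier_b below 0.3 N and height (world z) of carrier_b below 0.006 m and angle between carrier_b's own z axis and vertical below 0.1 rad and contact force between carrier_b and table above 5.64 N) or (height (world z) of carrier_b above 0.008 m and contact force between carrier_b and the fingers above 1 N and contact force between carrier_b and table below 0.3 N and contact force between carrier_b and tray below 0.3 N and contact force between carrier_b and heater below 0.3 N and contact force between carrier_b and bottle below 0.3 N and contact force between carrier_b and dishes below 0.3 N and contact force between carrier_b and tipbox below 0.3 N and contact force between carrier_b and carrier_a below 0.3 N and height (world z) of carrier_a below 0.006 m and angle between carrier_a's own z axis and vertical below 0.1 rad and contact force between carrier_a and table above 5.64 N))), for 0.2 s.
3. the heavier carrier is lifted (again, if it was felt first), the lighter one standing on the bench (((height (world z) of carrier_a above 0.008 m and contact force between carrier_a and the fingers above 1 N and contact force between carrier_a and table below 0.3 N and contact force between carrier_a and tray below 0.3 N and contact force between carrier_a and heater below 0.3 N and contact force between carrier_a and bottle below 0.3 N and contact force between carrier_a and dishes below 0.3 N and contact force between carrier_a and tipbox below 0.3 N and contact force between carrier_a and carrier_b below 0.3 N and height (world z) of carrier_b below 0.006 m and angle between carrier_b's own z axis and vertical below 0.1 rad and contact force between carrier_b and table below 5.64 N) or (height (world z) of carrier_b above 0.008 m and contact force between carrier_b and the fingers above 1 N and contact force between carrier_b and table below 0.3 N and contact force between carrier_b and tray below 0.3 N and contact force between carrier_b and heater below 0.3 N and contact force between carrier_b and bottle below 0.3 N and contact force between carrier_b and dishes below 0.3 N and contact force between carrier_b and tipbox below 0.3 N and contact force between carrier_b and carrier_a below 0.3 N and height (world z) of carrier_a below 0.006 m and angle between carrier_a's own z axis and vertical below 0.1 rad and contact force between carrier_a and table below 5.64 N))), for 0.2 s.
At the end, for the whole second after the job is handed in: The gripper alone holds the heavier carrier still, upright within 0.2 rad, underside over 30 mm above the bench, middle within 60 mm of the tray's middle; the lighter one stands upright on the bench, let go; a tube is fully down (7 mm) in each bore ((((distance between tube_1 and carrier_a_seat below 0.007 m and angle between the z axis of tube_1 and the z axis of carrier_a, either way round below 0.15 rad) and (distance between tube_2 and carrier_b_seat below 0.007 m and angle between the z axis of tube_2 and the z axis of carrier_b, either way round below 0.15 rad)) or ((distance between tube_2 and carrier_a_seat below 0.007 m and angle between the z axis of tube_2 and the z axis of carrier_a, either way round below 0.15 rad) and (distance between tube_1 and carrier_b_seat below 0.007 m and angle between the z axis of tube_1 and the z axis of carrier_b, either way round below 0.15 rad))) and ((height (world z) of carrier_b below 0.006 m and angle between carrier_b's own z axis and vertical below 0.1 rad and contact force between carrier_b and table between 3 and 5.64 N and linear speed of carrier_b below 0.02 m/s and contact force between carrier_b and the fingers below 0.1 N and horizontal distance between carrier_a and tray below 0.06 m and height (world z) of carrier_a above 0.03 m and angle between carrier_a's own z axis and vertical below 0.2 rad and linear speed of carrier_a below 0.03 m/s and angular speed of carrier_a below 0.2 rad/s and contact force between carrier_a and the fingers above 1 N and contact force between carrier_a and table below 0.3 N and contact force between carrier_a and tray below 0.3 N and contact force between carrier_a and heater below 0.3 N and contact force between carrier_a and bottle below 0.3 N and contact force between carrier_a and dishes below 0.3 N and contact force between carrier_a and tipbox below 0.3 N and contact force between carrier_a and carrier_b below 0.3 N) or (height (world z) of carrier_a below 0.006 m and angle between carrier_a's own z axis and vertical below 0.1 rad and contact force between carrier_a and table between 3 and 5.64 N and linear speed of carrier_a below 0.02 m/s and contact force between carrier_a and the fingers below 0.1 N and horizontal distance between carrier_b and tray below 0.06 m and height (world z) of carrier_b above 0.03 m and angle between carrier_b's own z axis and vertical below 0.2 rad and linear speed of carrier_b below 0.03 m/s and angular speed of carrier_b below 0.2 rad/s and contact force between carrier_b and the fingers above 1 N and contact force between carrier_b and table below 0.3 N and contact force between carrier_b and tray below 0.3 N and contact force between carrier_b and heater below 0.3 N and contact force between carrier_b and bottle below 0.3 N and contact force between carrier_b and dishes below 0.3 N and contact force between carrier_b and tipbox below 0.3 N and contact force between carrier_b and carrier_a below 0.3 N))); the arm keeps its last pose, push and grip.
It fails at once if the bottle, dishes or tip box moved more than 20 mm (distance of any of bottle, dishes, tipbox from where it was at the start of the episode above 0.02 m).
It fails at once if a carrier tipped more than 0.5 rad (angle between any of carrier_a, carrier_b's own z axis and vertical above 0.5 rad).
It also fails if it takes over 72 s, if anything falls off the work surface, if the arm or the gripper's body presses on something with over 40 N, if the wrist force passes 120 N, or if a joint passes its speed limit or range.

## Working session

There is one attempt and no reset: what is moved stays moved. The work goes in short steps, Python scripts to look and compute and a shell command to move; the robot and the scene stay as the last step left them, time stands still between calls to the robot, and variables do not carry over. Pictures are saved under pics/ and viewed, and the job is handed in when it is done.

```bash
ls; mkdir -p pics; python3 - <<'E'
from rig import r,cams,order
import cv2
print(r.sense(), r.nose_length)
for n in ("scene","top","wrist"):
    print(n,cams.camera_info(n))
    cv2.imwrite(f"pics/{n}0.png",cams.grab_frame(n))
E
```

```text
pics
{'clock': 0.0, 'qpos': array([-1.28038234e+00,  3.53681935e-01,  1.63415473e+00, -9.85621683e-06,
        1.15521240e+00, -2.41124520e-03]), 'qvel': array([ 3.67028215e-04,  7.93845321e-05, -2.09156629e-04,  9.76369993e-04,
       -1.43501120e-04, -1.11915788e-03]), 'joint_efforts': array([-1.36709616e-03, -6.05259705e+01, -3.42067730e+01, -2.67468822e-04,
        9.38606390e-03, -1.65196019e-05]), 'eef_pos': array([ 180.26475157, -597.93919913,  241.53176759]), 'tcp_rot': array([-1.57080183e+00,  1.45642732e-03, -1.27796712e+00]), 'contact_force': array([-0.38938514,  0.36131085,  0.11190495]), 'wrist_torque': array([ 4.99928890e-05, -1.79223271e-02, -1.18363345e-02]), 'opening': 1.000405211549885} 11.0
scene {'intrinsics': array([[426.04145789,   0.        , 319.35713439],
       [  0.        , 426.04145789, 198.42452291],
       [  0.        ,   0.        ,   1.        ]]), 'k1': 0.012498949081519538, 'view': array([[ 7.49696986e-01,  6.61779297e-01,  1.60978657e-03,
        -4.29737608e+02],
       [-4.38144401e-01,  4.94526127e-01,  7.50648648e-01,
         1.84483165e+02],
[... 580 characters left out ...]
21331330e-03,  9.78956452e-01,
        -1.04116654e+03],
       [ 0.00000000e+00,  0.00000000e+00,  0.00000000e+00,
         1.00000000e+00]])}
wrist {'intrinsics': array([[296.50883276,   0.        , 319.55660785],
       [  0.        , 296.50883276, 201.43743175],
       [  0.        ,   0.        ,   1.        ]]), 'k1': 0.01308642251315343, 'hand_eye': array([[ 9.99999704e-01,  1.25719185e-05,  7.68910816e-04,
        -2.57904289e-01],
       [ 7.21930962e-04,  3.29136777e-01, -9.44281982e-01,
        -1.31729724e+02],
       [-2.64948264e-04,  9.44282257e-01,  3.29136671e-01,
         8.52236015e+01],
       [ 0.00000000e+00,  0.00000000e+00,  0.00000000e+00,
         1.00000000e+00]])}
```

View pics/top0.png

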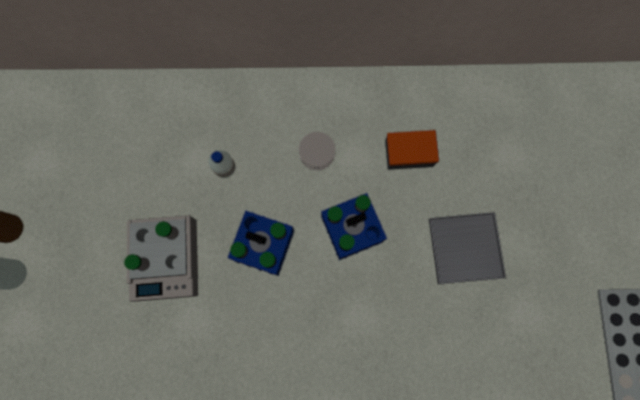

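View pics/scene0.png

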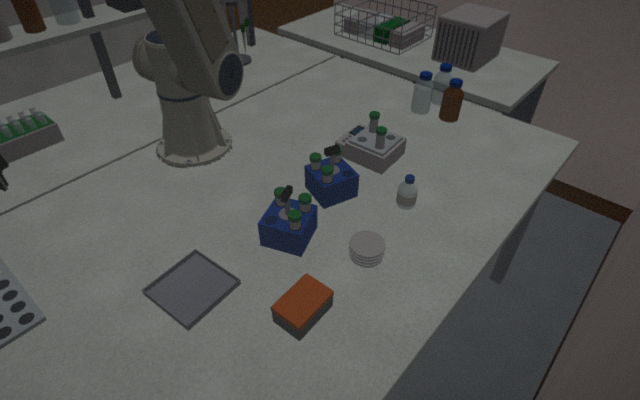

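View pics/wrist0.png

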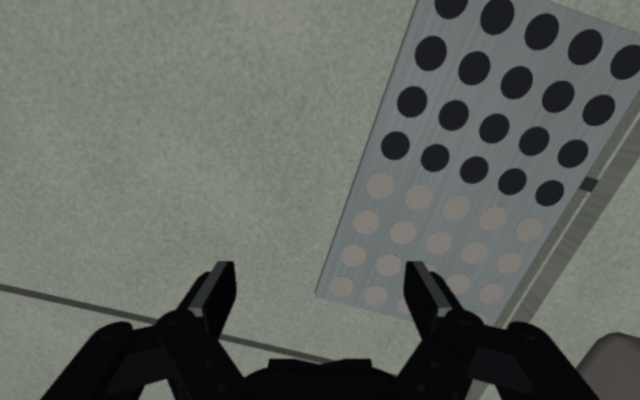

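```bash
cat > h.py <<'E'
import numpy as np, cv2
from rig import r,cams,order
from scipy.spatial.transform import Rotation as R
def pose():
    s=r.sense(); return R.from_euler('xyz',s['tcp_rot']).as_matrix(), np.array(s['eef_pos'])
def grab(n):
    P=pose(); img=cams.grab_frame(n); ci=cams.camera_info(n)
    if n=='wrist':
        H=np.array(ci['hand_eye']); c=P[0]@H[:3,3]+P[1]; A=P[0]@H[:3,:3]
    else:
        V=np.array(ci['view']); A=V[:3,:3].T; c=-A@V[:3,3]
    return img,(c,A,np.array(ci['intrinsics']),ci['k1'])
def ray(cam,uv):
    c,A,K,k1=cam
    d=cv2.undistortPoints(np.array([[uv]],float),K,np.array([k1,0,0,0.]))[0,0]
    return c, A@np.array([d[0],-d[1],-1])
def onz(cam,uv,z):
    c,d=ray(cam,uv); return (c+d*(z-c[2])/d[2])[:2]
def proj(cam,p):
    c,A,K,k1=cam; q=A.T@(np.asarray(p,float)-c); x,y=q[0]/-q[2],-q[1]/-q[2]; f=1+k1*(x*x+y*y)
    return np.array([K[0,0]*x*f+K[0,2],K[1,1]*y*f+K[1,2]])
def blobs(mask,amin=20):
    n,l,s,c=cv2.connectedComponentsWithStats(mask.astype(np.uint8))
    return [(c[i].round(1),int(s[i,4]),s[i,:4].tolist()) for i in range(1,n) if s[i,4]>=amin]
def hsv(img,lo,hi): return cv2.inRange(cv2.cvtColor(img,cv2.COLOR_BGR2HSV),np.array(lo),np.array(hi))
def green(img): return hsv(img,(45,90,25),(80,255,255))
def state():
    s=r.sense(); print('t',round(s['clock'],2),'pos',np.round(s['eef_pos'],1),'rot',np.round(s['tcp_rot'],3),'F',np.round(s['contact_force'],2),'T',np.round(s['wrist_torque'],2),'op',round(s['opening'],3),'q',np.round(s['qpos'],2))
E
python3 - <<'E'
from h import *
img,cam=grab('top')
print('center',cam[0])
for b in blobs(green(img)): print('g',b,onz(cam,b[0],115).round(1))
for b in blobs(hsv(img,(105,120,30),(130,255,255))): print('blue',b,onz(cam,b[0],70).round(1))
for b in blobs(hsv(img,(5,150,60),(18,255,255))): print('or',b,onz(cam,b[0],50).round(1))
for u in [(430,218),(494,212),(504,278),(438,284)]: print('tray',onz(cam,u,18).round(1))
E
```

```text
center [ 376.59566391  -14.84323603 1142.11186988]
g (array([362.5, 202.4]), 167, [356, 195, 15, 16]) [ 588.1 -111.5]
g (array([334.5, 213.8]), 171, [328, 206, 14, 16]) [563.2 -48.3]
g (array([163.2, 228.8]), 185, [156, 222, 16, 15]) [536.3 329.6]
g (array([277.7, 230.1]), 168, [271, 223, 14, 15]) [528.9  78. ]
g (array([346.4, 241.9]), 168, [340, 235, 14, 15]) [500. -73.]
g (array([238. , 249.5]), 177, [230, 242, 17, 15]) [487.6 164.7]
g (array([267.1, 259.4]), 174, [260, 252, 15, 15]) [464.9 101. ]
g (array([132.4, 261.7]), 188, [125, 255, 16, 14]) [465.6 391.9]
blue (array([216.6, 156.5]), 82, [212, 152, 10, 10]) [714.7 227.4]
blue (array([354.8, 229. ]), 1518, [322, 198, 64, 61]) [535.  -95.8]
blue (array([261.4, 241.5]), 1546, [229, 212, 64, 62]) [509.8 119.4]
or (array([412. , 147.4]), 1561, [387, 131, 51, 34]) [ 736.2 -243. ]
tray [ 566.5 -283.3]
tray [ 578.7 -439.6]
tray [ 420.  -448.1]
tray [ 408.4 -291.7]
```

```bash
python3 -m crank '[[0,0,0,-3,-0.3,2.4,1],[0,0,0,-3.1,-0.3,2.5,1],[0,0,0,-3.1,-0.3,2.5,1],[0,0,0,-3.1,-0.3,2.5,1],[0,0,0,-3.1,-0.3,2.5,1],[0,0,0,-3.1,-0.3,2.5,1],[0,0,0,-3.1,-0.3,2.5,1],[0,0,0,-3.1,-0.3,2.5,1],[0,0,0,-3.1,-0.3,2.5,1],[0,0,0,-3.1,-0.3,2.5,1]]'; python3 -c "
from h import *
state()"
```

```text
clock: 1.03
eef_pos: [330.9, -221.5, 269.7]
tcp_rot: [-1.571, 0.0, -1.289]
contact_force: [0.7, -1.6, 0.8]
opening: 1.001
t 1.03 pos [ 330.9 -221.5  269.7] rot [-1.571  0.    -1.289] F [ 0.68 -1.64  0.78] T [ 0.01 -0.06 -0.02] op 1.001 q [-0.59 -0.05  2.05 -0.    1.14  0.7 ]
```

```bash
python3 -m crank '[[0,-0.9,0,-3.2,-0.3,2.5,1],[0,-0.9,0,-3.2,-0.3,2.5,1],[0,-0.9,0,-3.2,-0.3,2.5,1],[0,-0.9,0,-3.2,-0.3,2.5,1],[0,-0.9,0,-3.2,-0.3,2.5,1],[0,-0.9,0,-3.2,-0.3,2.5,1],[0,-0.9,0,-3.2,-0.3,2.5,1],[0,-0.9,0,-3.2,-0.3,2.5,1],[0,-0.9,0,-3.0,-0.3,2.5,1],[0,-0.9,0,-1,-0.3,1,1]]'; python3 -c "
from h import *
state()
img,cam=grab('wrist'); cv2.imwrite('pics/w1.png',img); np.save('pics/w1cam.npy',np.array(cam,dtype=object),allow_pickle=True)
for b in blobs(green(img)): print(b,[onz(cam,b[0],z).round(1) for z in (120,132)])
"
```

```text
clock: 1.87
eef_pos: [449.8, 152.1, 302.6]
tcp_rot: [-1.564, -0.003, -1.123]
contact_force: [-0.4, -0.5, 0.0]
opening: 1.0
t 1.87 pos [449.8 152.1 302.6] rot [-1.564 -0.003 -1.123] F [-0.43 -0.54  0.03] T [-0.02  0.01  0.01] op 1.0 q [ 0.32  0.05  1.87 -0.    1.21  1.45]
(array([184. ,  21.9]), 1429, [163, 0, 43, 45]) [array([532.9, 330.9]), array([532.7, 325.5])]
(array([97.7, 66.1]), 1380, [75, 46, 46, 40]) [array([460.9, 394. ]), array([463.3, 386.2])]
(array([322.1, 144.6]), 784, [307, 129, 31, 32]) [array([487.2, 167.1]), array([488.7, 167.9])]
(array([412.2, 145. ]), 844, [395, 129, 35, 33]) [array([527.8,  81.3]), array([527.7,  85.5])]
(array([529.4, 166.7]), 925, [510, 152, 39, 31]) [array([561.9, -44. ]), array([560.5, -35.1])]
(array([591.3, 170.8]), 992, [571, 156, 41, 31]) [array([ 586.5, -106.2]), array([584.2, -94.9])]
(array([364.7, 188.3]), 724, [350, 173, 31, 31]) [array([464.4, 103.8]), array([466.8, 107. ])]
(array([511.4, 224. ]), 773, [494, 210, 35, 29]) [array([499.5, -68.1]), array([500.5, -58.3])]
```

View pics/w1.png

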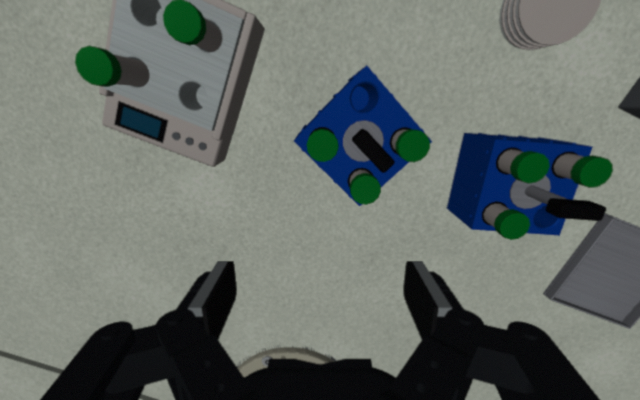

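```bash
python3 -m crank '[[0,0,0,-2,0,2.5,1],[0,0,0,-2,0.5,2.5,1],[0,0,0,-2,1,2.5,1],[0,0,0,-2,1.5,2.5,1],[0,0,0,-2,1.5,2.5,1],[0,0,0,-1,1.5,1.3,1],[0,0,0,-0.5,1,0.7,1],[0,0,0,0,0.5,0,1],[0,0,0,0,0,0,1],[0,0,0,0,0,0,1]]'; python3 -c "
from h import *
state()
img,cam=grab('wrist'); cv2.imwrite('pics/w2.png',img)
for b in blobs(green(img)): print(b,[onz(cam,b[0],z).round(1) for z in (120,132)])
"
```

```text
clock: 2.75
eef_pos: [533.6, 325.0, 224.9]
tcp_rot: [-1.564, -0.005, -1.119]
contact_force: [0.3, -0.6, -0.1]
opening: 0.999
t 2.75 pos [533.6 325.  224.9] rot [-1.564 -0.005 -1.119] F [ 0.33 -0.57 -0.06] T [-0.01 -0.08  0.03] op 0.999 q [ 0.55  0.37  1.66 -0.01  1.11  1.67]
(array([316.8, 208.7]), 1358, [297, 188, 41, 42]) [array([529.9, 325.6]), array([533.9, 327.5])]
(array([216.4, 246.9]), 1228, [196, 228, 42, 40]) [array([458.5, 390.3]), array([466.2, 388.9])]
(array([542.1, 311.4]), 1144, [521, 294, 44, 37]) [array([529.3,  84.9]), array([533.4,  98.9])]
(array([630.4, 381.9]), 547, [617, 367, 23, 33]) [array([498.7, -54.5]), array([504.2, -33.4])]
```

View pics/w2.png

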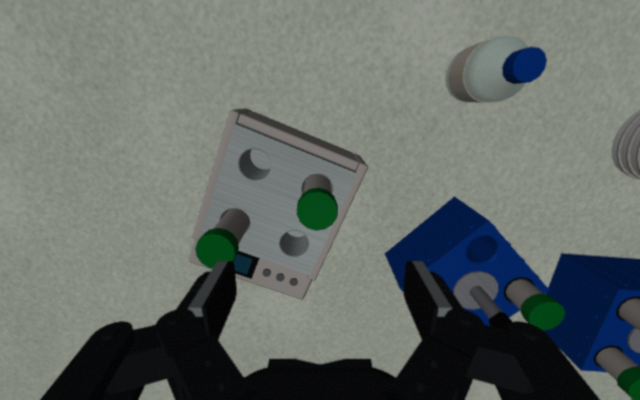

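```bash
python3 -m crank '[[-0.4,0,0.3,-0.2,1,0.1,0.4],[0,0,0,0,2,0,0.4],[0,0,0,0,2,0,0.4],[0,0,0,0,2,0,0.4],[0,0,0,0,1.5,0,0.4],[0,0,0,0,1.2,0,0.4],[0,0,0,0,0.7,0,0.4],[0,0,0,0,0.4,0,0.4],[0,0,0,0,0,0,0.4],[0,0,0,0,0,0,0.4]]' 40; python3 -c "
from h import *
state()
img,cam=grab('wrist'); cv2.imwrite('pics/w3.png',img)
"
```

```text
clock: 3.63
eef_pos: [536.5, 323.0, 119.0]
tcp_rot: [-1.562, 0.002, -1.126]
contact_force: [-0.2, -0.5, 0.9]
opening: 0.7
t 3.63 pos [536.5 323.  119. ] rot [-1.562  0.002 -1.126] F [-0.23 -0.45  0.95] T [-0.03  0.06  0.  ] op 0.7 q [0.54 0.49 1.74 0.   0.91 1.66]
```

View pics/w3.png

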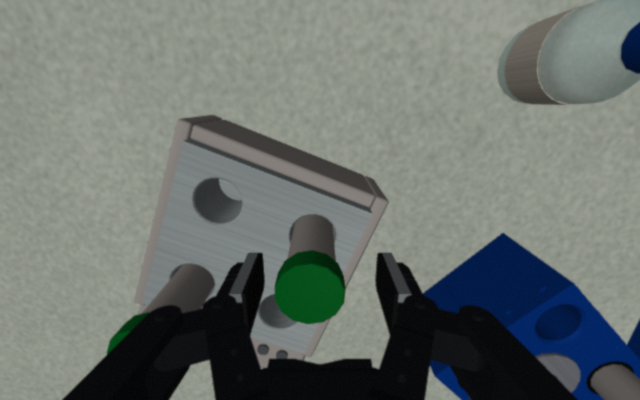

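```bash
python3 -m crank '[[-0.4,0,0,-0.5,0,-0.1,0.4],[0,0,0,0,0.1,0,0.4],[0,0,0,0,0,0,-1],[0,0,0,0,0,0,-1],[0,0,0,0,0,0,-1],[0,0,0,0,0,0,-1],[0,0,0,0,0,0,-1],[0,0,0,0,0,0,-1],[0,0,0,0,0,0,-1],[0,0,0,0,0,0,-1]]' 40; python3 -c "
from h import *
state()
img,cam=grab('wrist'); cv2.imwrite('pics/w4.png',img)
"
```

```text
clock: 4.52
eef_pos: [534.5, 328.8, 121.2]
tcp_rot: [-1.564, 0.003, -1.125]
contact_force: [-0.2, 0.2, -0.3]
opening: 0.377
t 4.52 pos [534.5 328.8 121.2] rot [-1.564  0.003 -1.125] F [-0.18  0.2  -0.31] T [-0.02 -0.04  0.01] op 0.377 q [0.55 0.49 1.73 0.   0.92 1.67]
```

View pics/w4.png

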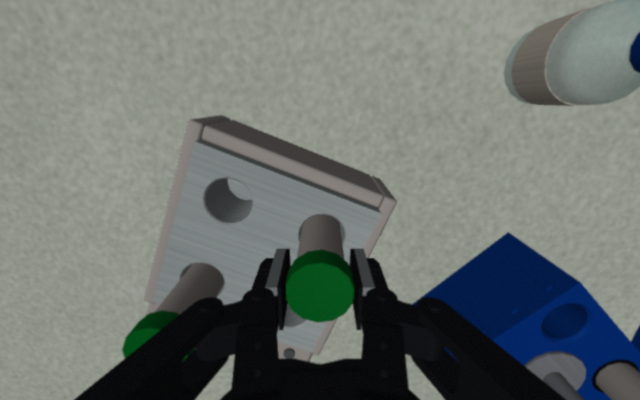

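```bash
python3 -m crank '[[0,0,0,0,-1.5,0,-1],[0,0,0,0,-2.5,0,-1],[0,0,0,0,-2.5,0,-1],[0,0,0,0,-2.5,0,-1],[0,0,0,1,-2,-0.3,-1],[0,0,0,2.5,-1,-1,-1],[0,0,0,3,0,-1.2,-1],[0,0,0,3,0,-1.2,-1],[0,0,0,2,0,-0.6,-1],[0,0,0,1,0,0,-1]]' 40; python3 -c "
from h import *
state()
img,cam=grab('wrist'); cv2.imwrite('pics/w5.png',img)
for b in blobs(green(img)): print(b,[onz(cam,b[0],z).round(1) for z in (117,122)])
"
```

```text
clock: 5.4
eef_pos: [548.5, 194.5, 245.7]
tcp_rot: [-1.565, 0.002, -1.12]
contact_force: [0.7, 0.6, -0.5]
opening: 0.38
t 5.4 pos [548.5 194.5 245.7] rot [-1.565  0.002 -1.12 ] F [ 0.65  0.64 -0.47] T [-0.01  0.02  0.01] op 0.38 q [0.34 0.28 1.73 0.   1.13 1.45]
(array([ 78.2, 192.3]), 1481, [54, 174, 50, 39]) [array([455.5, 395.7]), array([458.7, 392.5])]
(array([414.5, 261.5]), 950, [397, 244, 36, 35]) [array([528.3,  80.5]), array([530.1,  83.4])]
(array([319.8, 286.2]), 4017, [285, 250, 71, 72]) [array([461. , 152.7]), array([464.1, 154.2])]
(array([539.7, 283. ]), 1061, [519, 266, 42, 35]) [array([562.6, -46. ]), array([563.8, -40.6])]
(array([606.2, 287.7]), 1140, [584, 271, 45, 35]) [array([ 587.5, -108.8]), array([ 588.2, -102.3])]
(array([520., 336.]), 889, [502, 320, 38, 33]) [array([499.8, -70.2]), array([502.2, -64.4])]
```

View pics/w5.png

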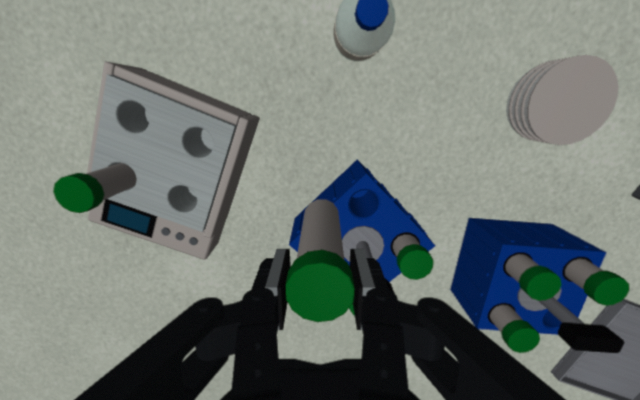

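```bash
python3 -c "
from h import *
img=cv2.imread('pics/w5.png'); c=img[150:290,270:450]; cv2.imwrite('pics/w5c.png',cv2.resize(cv2.convertScaleAbs(c,alpha=1.8),None,fx=4,fy=4,interpolation=cv2.INTER_CUBIC))
state()
img,cam=grab('wrist')
for u in [(363,201)]: print(onz(cam,u,80))
"
```

```text
t 5.45 pos [549.4 193.8 245.8] rot [-1.564  0.002 -1.121] F [ 0.97 -1.18 -0.09] T [-0.02 -0.05  0.06] op 0.375 q [0.34 0.28 1.73 0.   1.13 1.45]
[554.05605842 145.73494089]
```

View pics/w5c.png

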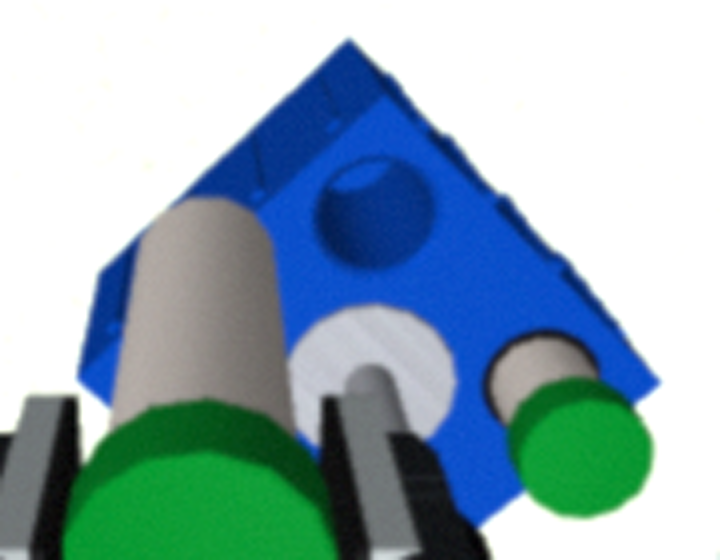

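```bash
python3 -m crank '[[0,0,0,1.5,0,-0.6,-1],[0,0,0,1.5,0.5,-0.6,-1],[0,0,0,1,1,-0.4,-1],[0,0,0,0.5,1.2,-0.2,-1],[0,0,0,0,1.2,0,-1],[0,0,0,0,1,0,-1],[0,0,0,0,0.5,0,-1],[0,0,0,0,0,0,-1],[0,0,0,0,0,0,-1],[0,0,0,0,0,0,-1]]' 40; python3 -c "
from h import *
state()
img,cam=grab('wrist'); cv2.imwrite('pics/w6.png',img)
for b in blobs(green(img)): print(b,[onz(cam,b[0],z).round(1) for z in (117,122)])
img,cam=grab('scene'); cv2.imwrite('pics/s6.png',cv2.resize(img[100:280,220:440],None,fx=3.6,fy=3.3))
state()
"
```

```text
clock: 6.33
eef_pos: [553.5, 153.1, 185.4]
tcp_rot: [-1.565, 0.007, -1.119]
contact_force: [-0.8, 0.1, -1.7]
opening: 0.381
t 6.33 pos [553.5 153.1 185.4] rot [-1.565  0.007 -1.119] F [-0.75  0.11 -1.65] T [ 0.   -0.   -0.03] op 0.381 q [0.26 0.33 1.8  0.01 1.   1.38]
(array([320. , 294.1]), 4719, [285, 250, 70, 105]) [array([497.2, 126.4]), array([500.5, 127.9])]
(array([252.4, 278.6]), 147, [247, 265, 14, 27]) [array([486.7, 180.3]), array([490.3, 180.5])]
(array([397.1, 281.7]), 806, [380, 264, 33, 40]) [array([534.3,  77.1]), array([536.6,  79.9])]
(array([547.9, 312.7]), 1706, [522, 291, 53, 44]) [array([562.9, -45.8]), array([564.6, -40. ])]
(array([623.9, 318.3]), 1269, [603, 298, 37, 44]) [array([ 585.5, -102.5]), array([586.6, -95.2])]
(array([531.8, 367.3]), 348, [514, 356, 33, 28]) [array([511.5, -70.7]), array([514.4, -64.2])]
t 6.43 pos [553.8 153.1 185.8] rot [-1.564  0.007 -1.119] F [0.03 0.2  0.17] T [-0.03  0.02  0.02] op 0.381 q [0.26 0.33 1.8  0.01 1.   1.38]
```

View pics/w6.png

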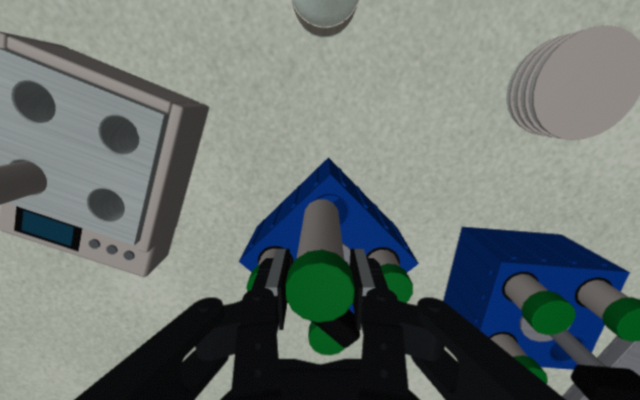

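View pics/s6.png

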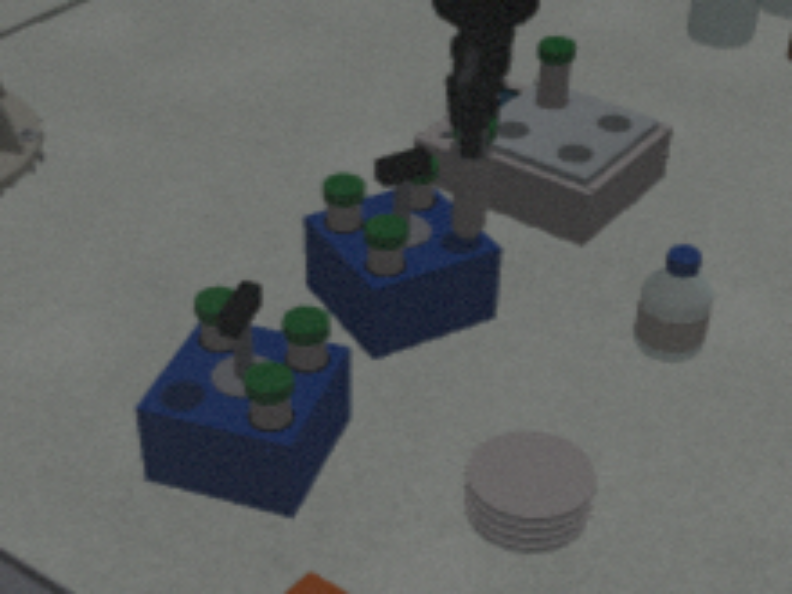

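```bash
python3 -m crank '[[-0.3,0,0.3,0.65,0,-0.45,-1],[0,0,0,0,0,0,-1],[0,0,0,0,0.5,0,-1],[0,0,0,0,0.5,0,-1],[0,0,0,0,0.7,0,-1],[0,0,0,0,0.7,0,-1],[0,0,0,0,0.4,0,-1],[0,0,0,0,0.2,0,-1],[0,0,0,0,0,0,-1],[0,0,0,0,0,0,-1]]' 40; python3 -c "
from h import *
state()
img,cam=grab('wrist'); cv2.imwrite('pics/w7.png',img)
"
```

```text
clock: 7.27
eef_pos: [552.8, 144.8, 153.4]
tcp_rot: [-1.568, 0.012, -1.119]
contact_force: [0.4, -0.9, 0.2]
opening: 0.379
t 7.27 pos [552.8 144.8 153.4] rot [-1.568  0.012 -1.119] F [ 0.44 -0.88  0.2 ] T [-0.03  0.05 -0.05] op 0.379 q [0.25 0.37 1.83 0.02 0.94 1.36]
```

View pics/w7.png

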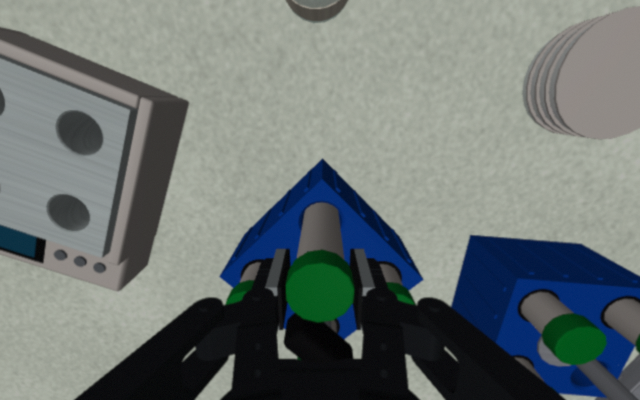

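```bash
python3 -m crank '[[0,0,-0.5,0,0.5,0,-1],[0,0,0,0,0.7,0,-1],[0,0,0,0,0.8,0,-1],[0,0,0,0,0.8,0,-1],[0,0,0,0,0.6,0,-1],[0,0,0,0,0.4,0,-1],[0,0,0,0,0.4,0,-1],[0,0,0,0,0.2,0,-1],[0,0,0,0,0,0,-1],[0,0,0,0,0,0,-1]]' 40; python3 -c "
from h import *
state()"
```

```text
clock: 8.15
eef_pos: [555.9, 146.1, 109.5]
tcp_rot: [-1.562, 0.001, -1.119]
contact_force: [-1.4, -1.6, -1.2]
opening: 0.379
t 8.15 pos [555.9 146.1 109.5] rot [-1.562e+00  1.000e-03 -1.119e+00] F [-1.4  -1.64 -1.25] T [-0.2   0.25  0.  ] op 0.379 q [0.25 0.43 1.86 0.   0.85 1.37]
```

```bash
python3 -m crank '[[0,0,0,0,0.1,0,-1],[0,0,0,0,0,0,0.2],[0,0,0,0,0,0,0.2],[0,0,0,0,0,0,0.2],[0,0,0,0,-1,0,0.2],[0,0,0,0,-2,0,0.2],[0,0,0,0,-3,0,0.2],[0,0,0,0,-3.5,0,0.2],[0,0,0,0,-3.5,0,0.2],[0,0,0,0,-1,0,0.2]]' 40; python3 -c "
from h import *
state()
img,cam=grab('wrist'); cv2.imwrite('pics/w8.png',img)
for b in blobs(green(img)): print(b,[onz(cam,b[0],z).round(1) for z in (119,122)])
"
```

```text
clock: 8.98
eef_pos: [552.4, 144.6, 251.6]
tcp_rot: [-1.57, 0.003, -1.119]
contact_force: [1.4, 0.2, 0.4]
opening: 0.603
t 8.98 pos [552.4 144.6 251.6] rot [-1.57   0.003 -1.119] F [1.36 0.22 0.37] T [ 0.07 -0.04  0.  ] op 0.603 q [0.25 0.26 1.74 0.   1.14 1.37]
(array([ 23.9, 169.2]), 1594, [0, 150, 51, 40]) [array([457.1, 395.7]), array([459. , 393.3])]
(array([320.9, 194.2]), 1009, [304, 176, 35, 37]) [array([553. , 144.4]), array([553.9, 144.8])]
(array([272.3, 239.2]), 877, [255, 223, 34, 35]) [array([490. , 167.2]), array([491.6, 167.3])]
(array([367.7, 239.7]), 855, [352, 224, 34, 35]) [array([530.8,  82.2]), array([531.9,  83.4])]
(array([493.6, 263.4]), 1002, [474, 246, 40, 35]) [array([563.2, -44.5]), array([564., -42.])]
(array([559.4, 267.9]), 1052, [538, 251, 43, 34]) [array([ 588. , -106.5]), array([ 588.5, -103.2])]
(array([318. , 284.2]), 653, [304, 267, 32, 32]) [array([462.9, 104. ]), array([464.8, 104.9])]
(array([483.2, 311.3]), 268, [468, 302, 27, 24]) [array([510.5, -70.1]), array([511.8, -67.2])]
```

View pics/w8.png

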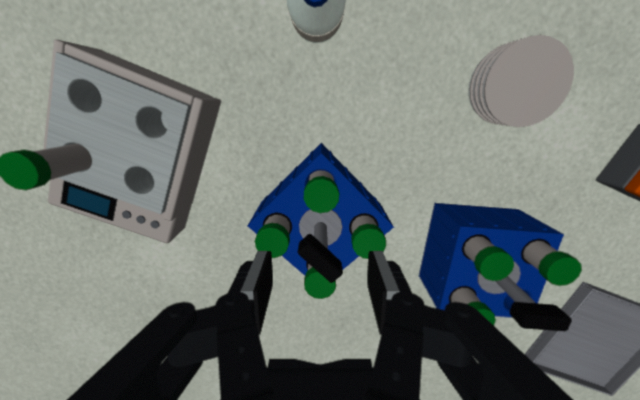

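```bash
python3 -m crank '[[0,0,0,-2,0,0.2,0.4],[0,0,0,-3.5,0,0.4,0.4],[0,0,0,-3.5,0,0.4,0.4],[0,0,0,-3.5,0,0.4,0.4],[0,0,0,-3.5,0,0.4,0.4],[0,0,0,-3.5,0,0.4,0.4],[0,0,0,-3.5,0.5,0.4,0.4],[0,0,0,-2,0.5,0.3,0.4],[0,0,0,-0.7,0.5,0,0.4],[0,0,0,0,0,0,0.4]]' 40;  python3 -m crank '[[0,-5,0,0,0,0,0.4],[0,-6,0,0,0.5,0,0.4],[0,-6,0,0,0.5,0,0.4],[0,-6,0,0,0.5,0,0.4],[0,-6,0,0,0.5,0,0.4],[0,-6,0,0,0.5,0,0.4],[0,-4,0,0,0,0,0.4],[0,-2,0,0,0,0,0.4],[0,0,0,0,0,0,0.4],[0,0,0,0,0,0,0.4]]'; python3 -c "
from h import *
state()
img,cam=grab('wrist'); cv2.imwrite('pics/w9.png',img)
for b in blobs(green(img)): print(b,[onz(cam,b[0],z).round(1) for z in (130,132)])
"
```

```text
clock: 9.87
eef_pos: [462.7, 397.3, 236.1]
tcp_rot: [-1.566, 0.001, -1.124]
contact_force: [0.5, 0.2, 0.2]
opening: 0.698
clock: 10.7
eef_pos: [465.3, 383.8, 206.8]
tcp_rot: [-1.577, -0.001, -0.379]
contact_force: [-0.6, -0.4, -0.4]
opening: 0.697
t 10.7 pos [465.3 383.8 206.8] rot [-1.577e+00 -1.000e-03 -3.790e-01] F [-0.57 -0.4  -0.36] T [ 0.01 -0.02 -0.  ] op 0.697 q [ 0.69  0.36  1.71 -0.    1.08  1.07]
(array([313.8, 211.6]), 1592, [292, 189, 44, 46]) [array([462.8, 389.3]), array([463.2, 390.1])]
(array([430.3, 388.8]), 244, [424, 374, 14, 26]) [array([497.7, 180.7]), array([497.7, 183.4])]
```

View pics/w9.png

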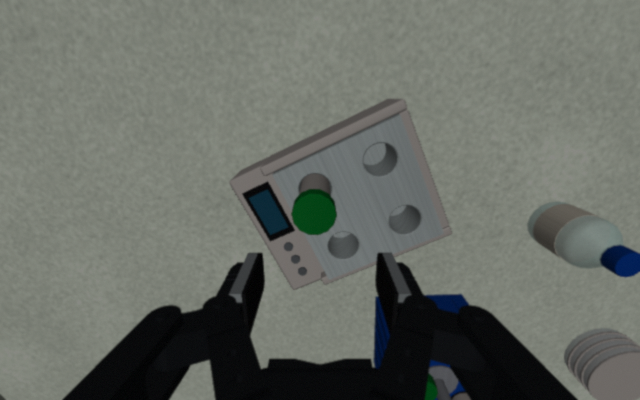

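```bash
python3 -m crank '[[0.3,0,0,-0.4,1,0.5,0.4],[0,0,0,0,1.8,0,0.4],[0,0,0,0,1.8,0,0.4],[0,0,0,0,1.5,0,0.4],[0,0,0,0,1.2,0,0.4],[0,0,0,0,0.8,0,0.4],[0,0,0,0,0.4,0,0.4],[0,0,0,0,0.1,0,0.4],[0,0,0,0,0,0,0.4],[0,0,0,0,0,0,0.4]]' 40; python3 -c "
from h import *
state()
img,cam=grab('wrist'); cv2.imwrite('pics/w10.png',img)
"
```

```text
clock: 11.58
eef_pos: [463.9, 390.9, 115.0]
tcp_rot: [-1.568, -0.002, -0.389]
contact_force: [-0.4, -0.6, 0.1]
opening: 0.7
t 11.58 pos [463.9 390.9 115. ] rot [-1.568 -0.002 -0.389] F [-0.39 -0.61  0.08] T [-0.01 -0.01 -0.02] op 0.7 q [ 0.7   0.47  1.78 -0.    0.89  1.09]
```

View pics/w10.png

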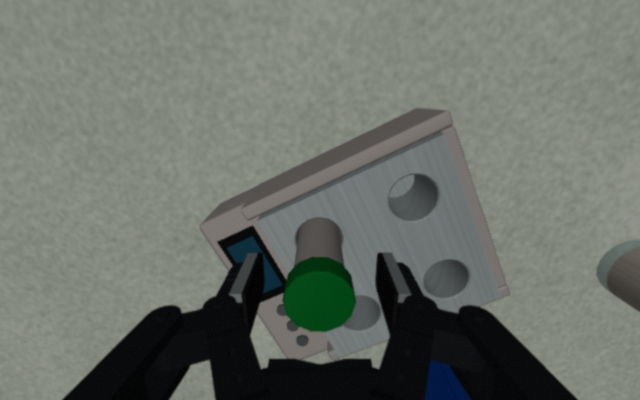

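```bash
python3 -m crank '[[0,0,0,0,-0.5,0,0.4],[0,0,0,0,0,0,-1],[0,0,0,0,0,0,-1],[0,0,0,0,0,0,-1],[0,0,0,0,0,0,-1],[0,0,0,0,0,0,-1],[0,0,0,0,0,0,-1],[0,0,0,0,0,0,-1],[0,0,0,0,0,0,-1],[0,0,0,0,0,0,-1]]' 40; python3 -c "
from h import *
state()
"
```

```text
clock: 12.47
eef_pos: [465.2, 391.9, 123.3]
tcp_rot: [-1.563, -0.004, -0.389]
contact_force: [-0.0, 0.5, -0.9]
opening: 0.372
t 12.47 pos [465.2 391.9 123.3] rot [-1.563 -0.004 -0.389] F [-0.01  0.47 -0.87] T [-0.   -0.   -0.03] op 0.372 q [ 0.7   0.46  1.77 -0.    0.9   1.09]
```

```bash
python3 -m crank '[[0,0,0,0,-1.5,0,-1],[0,0,0,0,-3,0,-1],[0,0,0,0,-3.5,0,-1],[0,0,0,0,-3.5,0,-1],[0,0,0,0.5,-2.5,-1,-1],[0,0,0,1.5,-1.5,-2.5,-1],[0,0,0,1.8,-0.5,-3.2,-1],[0,0,0,1.8,0,-3.2,-1],[0,0,0,1.8,0,-3.2,-1],[0,0,0,1.8,0,-3.2,-1]]' 40; python3 -c "
from h import *
state()
"
```

```text
clock: 13.3
eef_pos: [487.4, 205.0, 289.7]
tcp_rot: [-1.563, -0.005, -0.38]
contact_force: [0.9, -0.8, -0.6]
opening: 0.379
t 13.3 pos [487.4 205.  289.7] rot [-1.563 -0.005 -0.38 ] F [ 0.87 -0.82 -0.61] T [-0.03 -0.02  0.05] op 0.379 q [0.39 0.15 1.79 0.   1.19 0.77]
```

```bash
python3 -m crank '[[0,0,0,1.5,0,-3.2,-1],[0,0,0,1.5,0,-3.5,-1],[0,0,0,1.5,0,-3.5,-1],[0,0,0,1.5,0,-3.5,-1],[0,0,0,1.5,0,-3.5,-1],[0,0,0,1,0,-3.5,-1],[0,0,0,0.5,0,-2.5,-1],[0,0,0,0.3,0,-1,-1],[0,0,0,0,0,0,-1],[0,0,0,0,0,0,-1]]' 40; python3 -c "
from h import *
state()
img,cam=grab('wrist'); cv2.imwrite('pics/w11.png',img)
import pickle; pickle.dump(cam,open('c11.pkl','wb'))
for b in blobs(green(img)): print(b,[onz(cam,b[0],z).round(1) for z in (119,122)])
"
```

```text
clock: 14.13
eef_pos: [481.4, -73.2, 289.2]
tcp_rot: [-1.563, -0.009, -0.386]
contact_force: [-0.5, -0.5, -0.7]
opening: 0.379
t 14.13 pos [481.4 -73.2 289.2] rot [-1.563 -0.009 -0.386] F [-0.54 -0.47 -0.7 ] T [ 0.07 -0.01 -0.07] op 0.379 q [-0.16  0.08  1.87  0.01  1.18  0.23]
(array([225.9,  16.4]), 1225, [206, 0, 41, 38]) [array([464.3, 100.4]), array([464.8,  99.4])]
(array([302.1,  14.6]), 1064, [284, 0, 37, 34]) [array([527.3,  76.6]), array([527.1,  75.9])]
(array([382.6, 131.4]), 915, [366, 115, 34, 34]) [array([561.9, -46.3]), array([561.4, -45.7])]
(array([333.1, 176.8]), 800, [318, 161, 31, 32]) [array([499.2, -70.9]), array([499.4, -70.1])]
(array([423.6, 178.9]), 846, [407, 162, 34, 34]) [array([ 586.5, -109.1]), array([ 585.8, -108. ])]
(array([319.6, 286.2]), 3849, [286, 251, 68, 70]) [array([ 435.7, -189.6]), array([ 436.5, -187.6])]
```

View pics/w11.png

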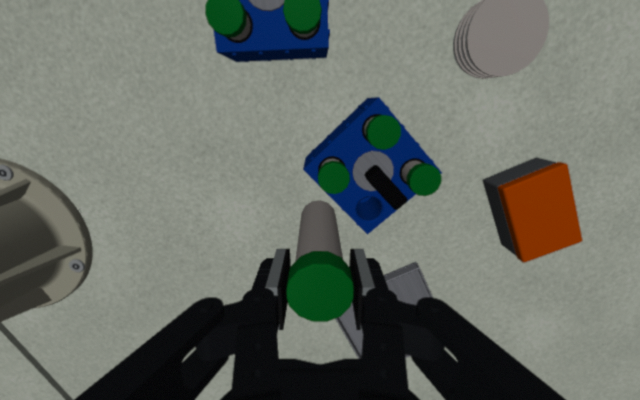

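```bash
python3 -c "
from h import *
import pickle
cam=pickle.load(open('c11.pkl','rb'))
img=cv2.imread('pics/w11.png');
cv2.imwrite('pics/w11c.png',cv2.resize(cv2.convertScaleAbs(img[90:240,295:455],alpha=1.8),None,fx=4,fy=4,interpolation=cv2.INTER_CUBIC))
print(onz(cam,(369,208),80),onz(cam,(375,172),80))
"
```

```text
[ 524.09480268 -134.02642016] [545.39538429 -93.99680843]
```

View pics/w11c.png

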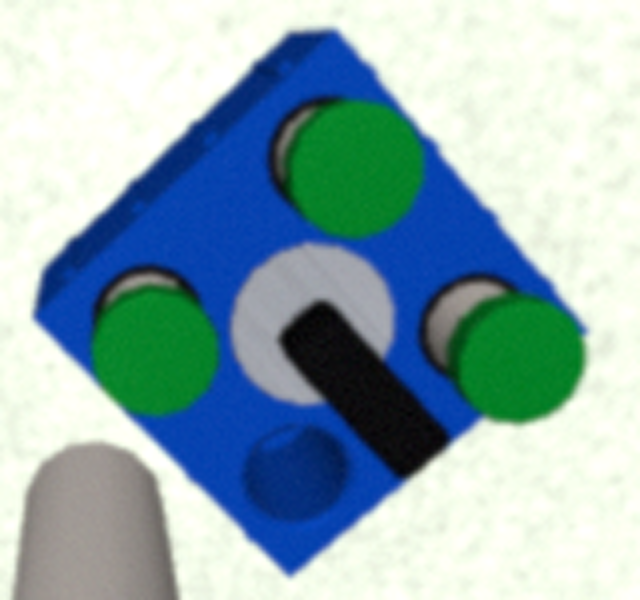

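```bash
python3 -m crank '[[-0.4,0,0.5,1,0,-0.7,-1],[0,0,0,1.8,0,-1.2,-1],[0,0,0,1.8,0,-1.2,-1],[0,0,0,1.2,0,-0.6,-1],[0,0,0,0.5,1,-0.3,-1],[0,0,0,0,2,0,-1],[0,0,0,0,2,0,-1],[0,0,0,0,2,0,-1],[0,0,0,0,1,0,-1],[0,0,0,0,0,0,-1]]' 40; python3 -c "
from h import *
state()
img,cam=grab('wrist'); cv2.imwrite('pics/w12.png',img)
for b in blobs(green(img)): print(b,[onz(cam,b[0],z).round(1) for z in (119,122)])
"
```

```text
clock: 15.02
eef_pos: [531.2, -130.0, 203.4]
tcp_rot: [-1.57, 0.001, -0.375]
contact_force: [-0.1, 0.8, -0.6]
opening: 0.377
t 15.02 pos [ 531.2 -130.   203.4] rot [-1.57e+00  1.00e-03 -3.75e-01] F [-0.07  0.76 -0.58] T [ 0.    0.02 -0.03] op 0.377 q [-0.24  0.28  1.84  0.    1.03  0.13]
(array([317.9,  92.5]), 1936, [294, 67, 48, 52]) [array([562.6, -46.8]), array([562.6, -46.8])]
(array([250.8, 159.2]), 1702, [227, 136, 48, 47]) [array([499.8, -71.4]), array([500.7, -71.1])]
(array([380.1, 163.9]), 1670, [357, 140, 47, 48]) [array([ 587.2, -109.6]), array([ 586.8, -108.7])]
(array([319.5, 286.4]), 3878, [286, 251, 68, 71]) [array([ 506.5, -192.1]), array([ 507.3, -190.1])]
```

View pics/w12.png

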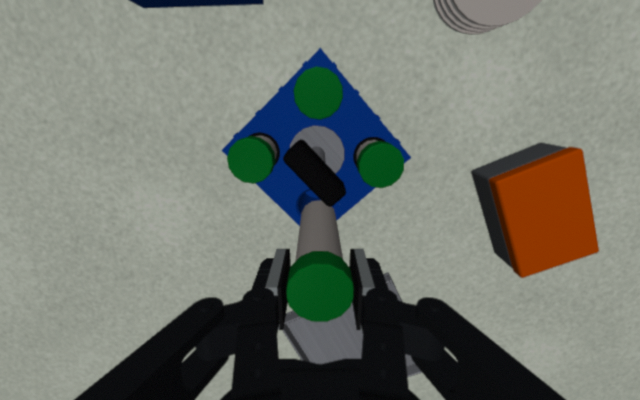

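```bash
python3 -m crank '[[0,0,0,-0.5,0,-0.6,-1],[0,0,0,0,0,0,-1],[0,0,0,0,1,0,-1],[0,0,0,0,1,0,-1],[0,0,0,0,0.8,0,-1],[0,0,0,0,0.8,0,-1],[0,0,0,0,0.6,0,-1],[0,0,0,0,0.2,0,-1],[0,0,0,0,0,0,-1],[0,0,0,0,0,0,-1]]' 40; python3 -c "
from h import *
state()
img,cam=grab('wrist'); cv2.imwrite('pics/w13.png',img)
for b in blobs(green(img)): print(b,[onz(cam,b[0],z).round(1) for z in (119,122)])
"
```

```text
clock: 15.9
eef_pos: [525.7, -133.8, 158.9]
tcp_rot: [-1.569, -0.004, -0.375]
contact_force: [0.4, 0.2, -0.3]
opening: 0.379
t 15.9 pos [ 525.7 -133.8  158.9] rot [-1.569 -0.004 -0.375] F [ 0.37  0.19 -0.31] T [ 0.05 -0.01  0.03] op 0.379 q [-0.25  0.32  1.89  0.    0.93  0.12]
(array([324.1,  79.7]), 3229, [293, 46, 62, 68]) [array([562.8, -46.6]), array([562.7, -46.8])]
(array([239.4, 164.4]), 2703, [210, 135, 60, 59]) [array([499.9, -71.3]), array([500.9, -71. ])]
(array([400.9, 170.2]), 2653, [371, 141, 60, 59]) [array([ 587.1, -109.4]), array([ 586.6, -108.4])]
(array([319.5, 286.2]), 3862, [286, 251, 68, 71]) [array([ 512.9, -166.6]), array([ 513.6, -164.6])]
```

View pics/w13.png

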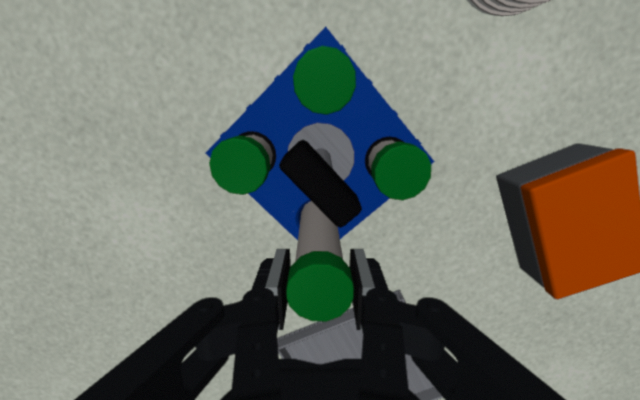

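```bash
python3 -m crank '[[0,0,0,0,0.7,0,-1],[0,0,0,0,0.9,0,-1],[0,0,0,0,1,0,-1],[0,0,0,0,0.9,0,-1],[0,0,0,0,0.6,0,-1],[0,0,0,0,0.4,0,-1],[0,0,0,0,0.2,0,-1],[0,0,0,0,0,0,-1],[0,0,0,0,0,0,-1],[0,0,0,0,0,0,-1]]' 40; python3 -c "
from h import *
state()"
```

```text
clock: 16.78
eef_pos: [528.2, -133.8, 110.6]
tcp_rot: [-1.568, -0.008, -0.375]
contact_force: [-1.9, 0.4, 2.1]
opening: 0.378
t 16.78 pos [ 528.2 -133.8  110.6] rot [-1.568 -0.008 -0.375] F [-1.93  0.37  2.07] T [ 0.12  0.33 -0.  ] op 0.378 q [-0.25  0.39  1.92  0.    0.82  0.12]
```

```bash
python3 -m crank '[[0,0,0,0,0.1,0,-1],[0,0,0,0,0,0,0.2],[0,0,0,0,0,0,0.2],[0,0,0,0,0,0,0.2],[0,0,0,0,-1,0,0.2],[0,0,0,0,-2,0,0.2],[0,0,0,0,-3,0,0.2],[0,0,0,0,-3.5,0,0.2],[0,0,0,0,-2.5,0,0.2],[0,0,0,0,-1,0,0.2]]' 40; python3 -c "
from h import *
state()
img,cam=grab('wrist'); cv2.imwrite('pics/w14.png',img)
for b in blobs(green(img)): print(b,[onz(cam,b[0],z).round(1) for z in (119,122)])
img,cam=grab('scene'); cv2.imwrite('pics/s14.png',cv2.resize(img[100:280,220:440],None,fx=3.6,fy=3.3))
"
```

```text
clock: 17.62
eef_pos: [525.4, -134.0, 243.6]
tcp_rot: [-1.569, -0.002, -0.375]
contact_force: [1.3, 0.9, 0.9]
opening: 0.601
t 17.62 pos [ 525.4 -134.   243.6] rot [-1.569 -0.002 -0.375] F [1.27 0.88 0.86] T [ 0.01 -0.06 -0.02] op 0.601 q [-0.25  0.22  1.81  0.    1.11  0.12]
(array([322.7,  86.4]), 1383, [303, 65, 40, 44]) [array([562.5, -47.1]), array([562.4, -47.2])]
(array([265.2, 144.5]), 1241, [246, 125, 40, 40]) [array([499.7, -72.3]), array([500.4, -72.1])]
(array([376.1, 147.7]), 1222, [356, 128, 41, 40]) [array([ 587.4, -109.7]), array([ 587. , -109.1])]
(array([320. , 199.2]), 1059, [302, 181, 37, 37]) [array([ 525.3, -135.5]), array([ 525.7, -134.6])]
```

View pics/w14.png

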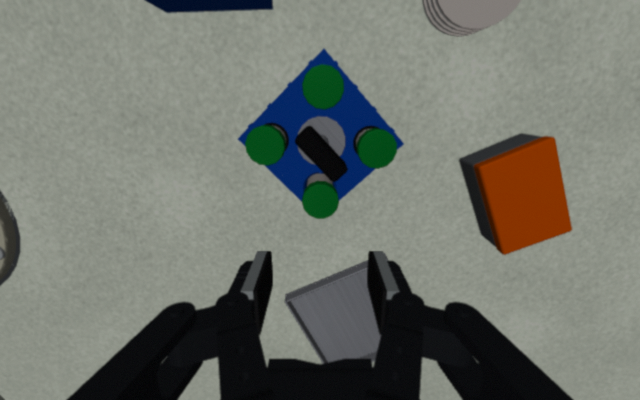

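View pics/s14.png

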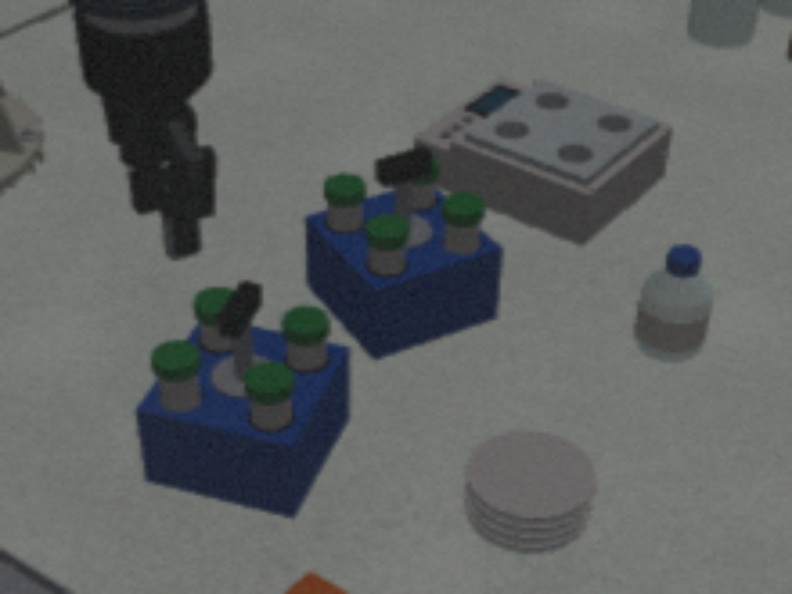

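```bash
python3 -m crank '[[0,0,0,0.1,0,2,0],[0,0,0,0,0,2,0],[0,-4,0,0,0,0.6,0],[0,-6,0,0,0,0,0],[0,-6.5,0,0,0.5,0,0],[0,-6.5,0,0,0.5,0,0],[0,-6.5,0,0,0.5,0,0],[0,-6,0,0,0.5,0,0],[0,-5,0,0,0,0,0],[0,-2.5,0,0,0,0,0]]' 60; python3 -m crank '[[0,0,0,0,0.5,0,0],[0,0,0,0,0.5,0,0],[0,0,0,0,0,0,0],[0,0,0,0,0,0,0],[0,0,0,0,0,0,0],[0,0,0,0,0,0,0],[0,0,0,0,0,0,0],[0,0,0,0,0,0,0],[0,0,0,0,0,0,0],[0,0,0,0,0,0,0]]' 60; python3 -c "
from h import *
state()
img,cam=grab('wrist'); cv2.imwrite('pics/w15.png',img)
for b in blobs(green(img)): print(b,[onz(cam,b[0],z).round(1) for z in (119,122)])
print(proj(cam,(543.7,-91.1,160)))
"
```

```text
clock: 18.55
eef_pos: [539.1, -88.9, 213.1]
tcp_rot: [-1.566, 0.007, 0.41]
contact_force: [0.1, 0.5, 0.4]
opening: 0.5
clock: 19.38
eef_pos: [536.9, -88.6, 198.6]
tcp_rot: [-1.563, 0.012, 0.405]
contact_force: [0.3, -0.1, -0.7]
opening: 0.502
t 19.38 pos [536.9 -88.6 198.6] rot [-1.563  0.012  0.405] F [ 0.32 -0.07 -0.68] T [ 0.02 -0.   -0.04] op 0.502 q [-0.17  0.28  1.84  0.    1.03 -0.57]
(array([412.1,   1.9]), 114, [399, 0, 27, 6]) [array([532.5,  62.9]), array([532.2,  61.8])]
(array([282.3, 178. ]), 1643, [260, 154, 45, 48]) [array([499.1, -71.7]), array([499.1, -70.8])]
(array([373.7, 180.4]), 1667, [351, 157, 47, 47]) [array([561.5, -46.7]), array([560.7, -46.2])]
(array([289. , 257.9]), 987, [268, 238, 37, 43]) [array([ 527.7, -131.6]), array([ 527.4, -129.9])]
(array([362.5, 255.3]), 713, [347, 240, 41, 40]) [array([ 581. , -105.7]), array([ 579.9, -104.4])]
[328.08391832 247.48684845]
```

View pics/w15.png

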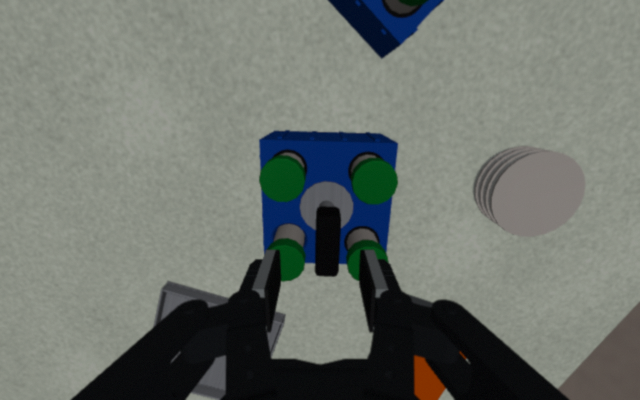

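```bash
python3 -m crank '[[-0.4,0.8,-0.6,0.5,0,-0.5,0],[0,0,0,0,0,0,0],[0,0,0,0,1,0,0],[0,0,0,0,1.3,0,0],[0,0,0,0,1.3,0,0],[0,0,0,0,1,0,0],[0,0,0,0,0.6,0,0],[0,0,0,0,0.3,0,0],[0,0,0,0,0,0,0],[0,0,0,0,0,0,0]]' 60; python3 -c "
from h import *
state()
img,cam=grab('wrist'); cv2.imwrite('pics/w16.png',img)
"
```

```text
clock: 20.27
eef_pos: [544.6, -91.7, 138.8]
tcp_rot: [-1.571, -0.001, 0.389]
contact_force: [0.6, 0.6, -0.2]
opening: 0.501
t 20.27 pos [544.6 -91.7 138.8] rot [-1.571e+00 -1.000e-03  3.890e-01] F [ 0.57  0.64 -0.2 ] T [0.01 0.02 0.02] op 0.501 q [-0.17  0.36  1.88 -0.    0.9  -0.56]
```

View pics/w16.png

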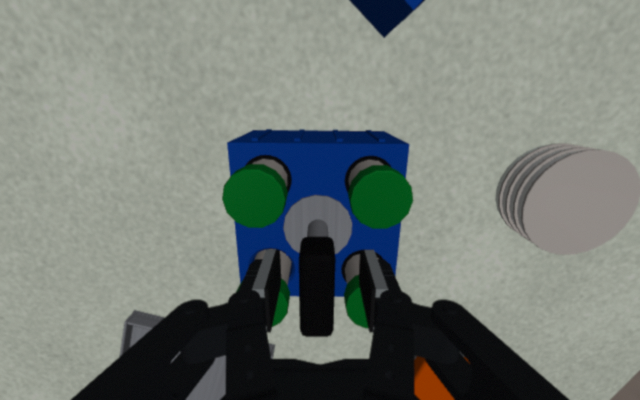

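```bash
python3 -m crank '[[0,0,0,0,-0.2,0,0],[0,0,0,0,0,0,-1],[0,0,0,0,0,0,-1],[0,0,0,0,0,0,-1],[0,0,0,0,0,0,-1],[0,0,0,0,0,0,-1],[0,0,0,0,0,0,-1],[0,0,0,0,0,0,-1],[0,0,0,0,0,0,-1],[0,0,0,0,0,0,-1]]' 80; python3 -c "
from h import *
state()"; python3 -m crank '[[0,0,0,0,-0.4,0,-1],[0,0,0,0,-0.8,0,-1],[0,0,0,0,-0.8,0,-1],[0,0,0,0,-0.8,0,-1],[0,0,0,0,-0.4,0,-1],[0,0,0,0,0,0,-1],[0,0,0,0,0,0,-1],[0,0,0,0,0,0,-1],[0,0,0,0,0,0,-1],[0,0,0,0,0,0,-1]]' 80; python3 -c "
from h import *
state()
img,cam=grab('wrist'); cv2.imwrite('pics/w17.png',img)
state();print(r.sense()['joint_efforts'])
img,cam=grab('scene'); cv2.imwrite('pics/s17.png',cv2.resize(img[100:280,220:440],None,fx=3.6,fy=3.3))
state();print(r.sense()['joint_efforts'])
"
```

```text
clock: 21.15
eef_pos: [544.8, -91.9, 142.3]
tcp_rot: [-1.572, -0.002, 0.389]
contact_force: [-0.1, -0.5, -1.7]
opening: 0.172
t 21.15 pos [544.8 -91.9 142.3] rot [-1.572 -0.002  0.389] F [-0.15 -0.54 -1.74] T [-0.02 -0.08  0.  ] op 0.172 q [-0.17  0.36  1.88 -0.    0.9  -0.56]
clock: 21.98
eef_pos: [543.6, -91.5, 177.1]
tcp_rot: [-1.571, -0.001, 0.389]
contact_force: [-0.3, -0.5, -6.4]
opening: 0.176
t 21.98 pos [543.6 -91.5 177.1] rot [-1.571e+00 -1.000e-03  3.890e-01] F [-0.31 -0.47 -6.41] T [ 0.06  0.01 -0.04] op 0.176 q [-0.17  0.31  1.85 -0.    0.97 -0.56]
t 22.03 pos [543.5 -91.5 177.1] rot [-1.571 -0.     0.389] F [-0.68  0.43 -5.66] T [-0.02  0.08 -0.03] op 0.173 q [-0.17  0.31  1.85  0.    0.97 -0.56]
[-2.52152116e-03 -5.71707845e+01 -3.26404667e+01 -5.09115795e-03
 -2.48001009e-02 -2.67930454e-04]
t 22.08 pos [543.5 -91.5 177.1] rot [-1.571 -0.     0.389] F [-0.59  0.27 -7.08] T [ 0.01 -0.05 -0.02] op 0.173 q [-0.17  0.31  1.85  0.    0.97 -0.56]
[ 5.73320431e-03 -5.70593727e+01 -3.25116992e+01 -2.52568221e-03
 -9.53122712e-03 -3.30664716e-04]
```

View pics/s17.png

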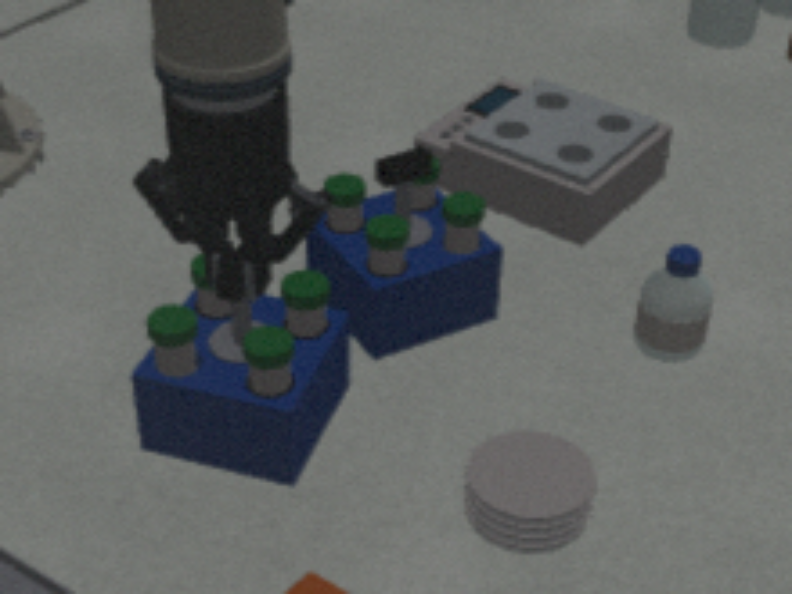

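```bash
python3 -c "
from h import *
F=[]
for i in range(16):
    cams.grab_frame('top'); F.append(r.sense()['contact_force'])
F=np.array(F); print(F.mean(0),F.std(0)/4); state()
"
```

```text
[ 0.01425993 -0.13158281 -6.3865744 ] [0.1288509  0.10347339 0.12185331]
t 22.88 pos [543.7 -91.5 177.4] rot [-1.571e+00 -1.000e-03  3.890e-01] F [-0.03  0.29 -5.61] T [ 0.06 -0.01 -0.03] op 0.177 q [-0.17  0.31  1.85  0.    0.97 -0.56]
```

```bash
python3 -m crank '[[0,0,0,0,0.4,0,-1],[0,0,0,0,0.7,0,-1],[0,0,0,0,0.7,0,-1],[0,0,0,0,0.7,0,-1],[0,0,0,0,0.4,0,-1],[0,0,0,0,0.3,0,-1],[0,0,0,0,0.2,0,-1],[0,0,0,0,0.1,0,-1],[0,0,0,0,0,0,-1],[0,0,0,0,0,0,-1]]' 80; python3 -c "
from h import *
state()"
```

```text
clock: 23.72
eef_pos: [544.2, -91.7, 142.9]
tcp_rot: [-1.572, -0.001, 0.389]
contact_force: [-0.1, 0.2, -7.2]
opening: 0.172
t 23.72 pos [544.2 -91.7 142.9] rot [-1.572e+00 -1.000e-03  3.890e-01] F [-0.11  0.23 -7.2 ] T [0.01 0.01 0.02] op 0.172 q [-0.17  0.36  1.88 -0.    0.9  -0.56]
```

Still just hanging; a bit lower, then open.

```bash
python3 -m crank '[[0,0,0,0,0.1,0,-1],[0,0,0,0,0.1,0,-1],[0,0,0,0,0.1,0,-1],[0,0,0,0,0.05,0,-1],[0,0,0,0,0.05,0,-1],[0,0,0,0,0,0,-1],[0,0,0,0,0,0,-1],[0,0,0,0,0,0,-1],[0,0,0,0,0,0,-1],[0,0,0,0,0,0,-1]]' 80; python3 -c "
from h import *
state()"
```

```text
clock: 24.55
eef_pos: [544.2, -91.8, 142.4]
tcp_rot: [-1.572, -0.001, 0.389]
contact_force: [-3.3, 1.2, 2.8]
opening: 0.172
t 24.55 pos [544.2 -91.8 142.4] rot [-1.572e+00 -1.000e-03  3.890e-01] F [-3.34  1.2   2.75] T [ 0.13  0.32 -0.05] op 0.172 q [-0.17  0.36  1.88 -0.    0.9  -0.56]
```

```bash
python3 -m crank '[[0,0,0,0,0,0,0],[0,0,0,0,0,0,0],[0,0,0,0,0,0,0],[0,0,0,0,0,0,0],[0,0,0,0,-0.5,0,0],[0,0,0,0,-1.5,0,0],[0,0,0,0,-2.5,0,0],[0,0,0,0,-2.5,0,0],[0,0,0,0.3,-1.5,1,0],[0,0,0,0.7,-0.5,3,0]]' 60; python3 -m crank '[[0,2,0,0.8,0,3.4,0],[0,3,0,0.8,0,3.4,0],[0,4,0,1,0,3.4,0],[0,5,0,1.2,0,3.2,0],[0,5,0,1.2,0,2,0],[0,5.5,0,1.2,0,1,0],[0,5.5,0,0,0,0,0],[0,5.5,0,0,0,0,0],[0,4,0,0,0,0,0],[0,2,0,0,0,0,0]]' 60; python3 -c "
from h import *
state()
img,cam=grab('wrist'); cv2.imwrite('pics/w18.png',img)
for b in blobs(green(img)): print(b,[onz(cam,b[0],z).round(1) for z in (119,122)])
"
```

```text
clock: 25.38
eef_pos: [539.7, -53.8, 235.7]
tcp_rot: [-1.574, -0.002, 0.386]
contact_force: [0.8, 0.3, 0.2]
opening: 0.498
clock: 26.22
eef_pos: [557.5, 130.1, 244.5]
tcp_rot: [-1.564, -0.015, -0.37]
contact_force: [-0.1, -0.6, 0.4]
opening: 0.495
t 26.22 pos [557.5 130.1 244.5] rot [-1.564 -0.015 -0.37 ] F [-0.15 -0.63  0.37] T [ 0.01 -0.02 -0.04] op 0.495 q [ 0.23  0.26  1.76 -0.    1.11  0.6 ]
(array([306.5, 185.9]), 1084, [289, 167, 36, 38]) [array([552.3, 144.5]), array([552.6, 145.3])]
(array([231. , 187.7]), 1147, [212, 169, 40, 38]) [array([488.5, 167.7]), array([489.6, 168.2])]
(array([308.8, 252.1]), 947, [292, 235, 34, 35]) [array([529.2,  81.6]), array([529.9,  83.1])]
(array([239.1, 254.1]), 947, [222, 237, 35, 35]) [array([465.5, 104.6]), array([466.9, 105.9])]
(array([368.7, 338.1]), 138, [365, 327, 9, 24]) [array([550.8, -39.7]), array([551.2, -36.8])]
(array([331.7, 358.8]), 114, [322, 355, 22, 9]) [array([503.3, -51.6]), array([504.3, -48.6])]
(array([421.7, 371.7]), 494, [413, 355, 22, 32]) [array([ 592. , -107.5]), array([ 591.9, -103.8])]
```

View pics/w18.png

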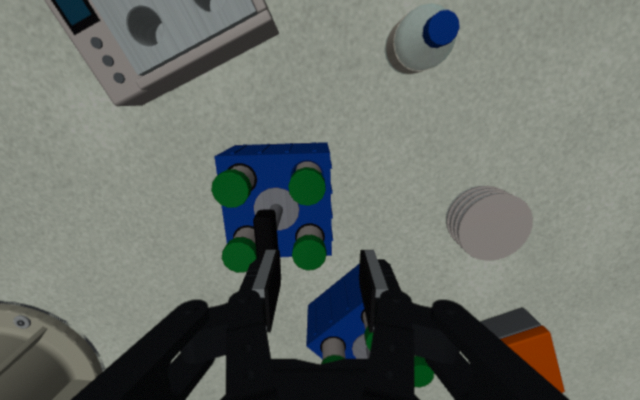

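```bash
python3 -m crank '[[-0.4,-1.4,0.8,-1.2,0,-0.6,0],[0,0,0,-1.5,0,-0.8,0],[0,0,0,-1.2,0,-0.6,0],[0,0,0,-0.4,0.8,-0.2,0],[0,0,0,0,1.5,0,0],[0,0,0,0,1.5,0,0],[0,0,0,0,1,0,0],[0,0,0,0,0.5,0,0],[0,0,0,0,0,0,0],[0,0,0,0,0,0,0]]' 60; python3 -c "
from h import *
state()
img,cam=grab('wrist'); cv2.imwrite('pics/w19.png',img)
print(proj(cam,(509.3,125.1,160)))
for b in blobs(green(img)): print(b,[onz(cam,b[0],z).round(1) for z in (119,122)])
"
```

```text
clock: 27.1
eef_pos: [503.6, 123.0, 189.4]
tcp_rot: [-1.573, 0.003, -0.327]
contact_force: [1.0, 0.2, 0.9]
opening: 0.5
t 27.1 pos [503.6 123.  189.4] rot [-1.573  0.003 -0.327] F [1.01 0.17 0.88] T [-0.04 -0.01 -0.02] op 0.5 q [ 0.24  0.25  1.91 -0.    0.99  0.56]
[327.53596826 241.2209124 ]
(array([277.9, 171.1]), 1854, [254, 146, 48, 50]) [array([487.9, 167.7]), array([488.5, 168.2])]
(array([375.7, 173. ]), 1856, [352, 149, 49, 49]) [array([552. , 144.5]), array([551.7, 145.4])]
(array([284.8, 253.2]), 1079, [259, 234, 44, 45]) [array([469.3, 105.9]), array([470.2, 107.3])]
(array([365.3, 251.6]), 886, [347, 235, 44, 43]) [array([528.3,  87.4]), array([528.3,  89.1])]
(array([430.3, 372.8]), 207, [422, 357, 21, 27]) [array([549.8, -48.6]), array([549.5, -44.9])]
```

View pics/w19.png

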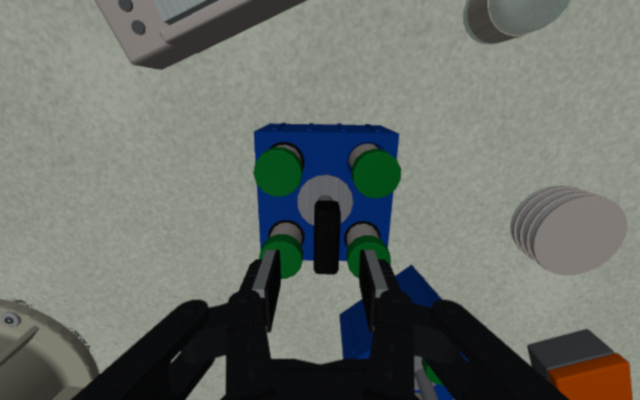

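```bash
python3 -m crank '[[0,1,0,0.4,0,0.35,0],[0,0,0,0,0,0,0],[0,0,0,0,1,0,0],[0,0,0,0,1,0,0],[0,0,0,0,1,0,0],[0,0,0,0,0.8,0,0],[0,0,0,0,0.5,0,0],[0,0,0,0,0.3,0,0],[0,0,0,0,0,0,0],[0,0,0,0,0,0,0]]' 60; python3 -c "
from h import *
state()
img,cam=grab('wrist'); cv2.imwrite('pics/w20.png',img)
"
```

```text
clock: 27.98
eef_pos: [509.9, 125.4, 139.1]
tcp_rot: [-1.572, 0.002, -0.346]
contact_force: [0.2, -0.0, -0.8]
opening: 0.499
t 27.98 pos [509.9 125.4 139.1] rot [-1.572  0.002 -0.346] F [ 0.18 -0.02 -0.76] T [ 0.03 -0.01 -0.01] op 0.499 q [ 0.24  0.33  1.94 -0.    0.88  0.58]
```

View pics/w20.png

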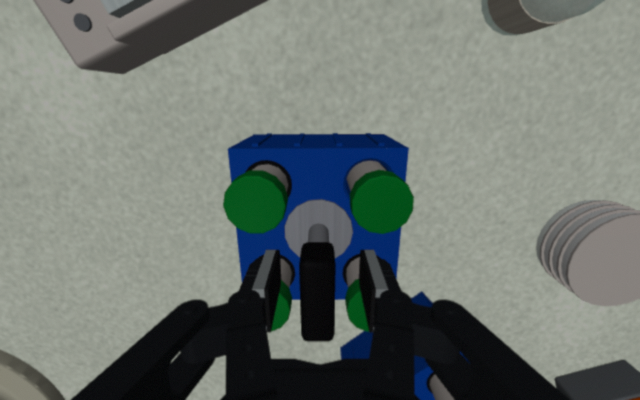

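```bash
python3 -m crank '[[0,0,0,0,-0.2,0,0],[0,0,0,0,0,0,-1],[0,0,0,0,0,0,-1],[0,0,0,0,0,0,-1],[0,0,0,0,0,0,-1],[0,0,0,0,0,0,-1],[0,0,0,0,0,0,-1],[0,0,0,0,0,0,-1],[0,0,0,0,0,0,-1],[0,0,0,0,0,0,-1]]' 80; python3 -m crank '[[0,0,0,0,-0.4,0,-1],[0,0,0,0,-0.8,0,-1],[0,0,0,0,-0.8,0,-1],[0,0,0,0,-0.8,0,-1],[0,0,0,0,-0.4,0,-1],[0,0,0,0,0,0,-1],[0,0,0,0,0,0,-1],[0,0,0,0,0,0,-1],[0,0,0,0,0,0,-1],[0,0,0,0,0,0,-1]]' 80; python3 -c "
from h import *
state()
F=[]
for i in range(16):
    cams.grab_frame('top'); F.append(r.sense()['contact_force'])
F=np.array(F); print(F.mean(0),F.std(0)/4); state()
img,cam=grab('scene'); cv2.imwrite('pics/s20.png',cv2.resize(img[100:280,220:440],None,fx=3.6,fy=3.3))
"
```

```text
clock: 28.87
eef_pos: [510.1, 125.6, 142.4]
tcp_rot: [-1.571, 0.001, -0.346]
contact_force: [0.2, 0.8, -1.4]
opening: 0.175
clock: 29.7
eef_pos: [509.3, 125.3, 177.7]
tcp_rot: [-1.572, 0.001, -0.346]
contact_force: [-0.2, -0.1, -4.4]
opening: 0.171
t 29.7 pos [509.3 125.3 177.7] rot [-1.572e+00  1.000e-03 -3.460e-01] F [-0.16 -0.1  -4.45] T [ 0.04 -0.04  0.02] op 0.171 q [ 0.24  0.27  1.91 -0.    0.96  0.58]
[ 0.03021874 -0.28633706 -5.04582854] [0.11873783 0.11271384 0.13271524]
t 30.5 pos [509.5 125.3 177.9] rot [-1.572e+00  1.000e-03 -3.460e-01] F [-0.57 -0.31 -4.71] T [-0.01 -0.03 -0.03] op 0.171 q [ 0.24  0.27  1.91 -0.    0.96  0.58]
```

View pics/s20.png

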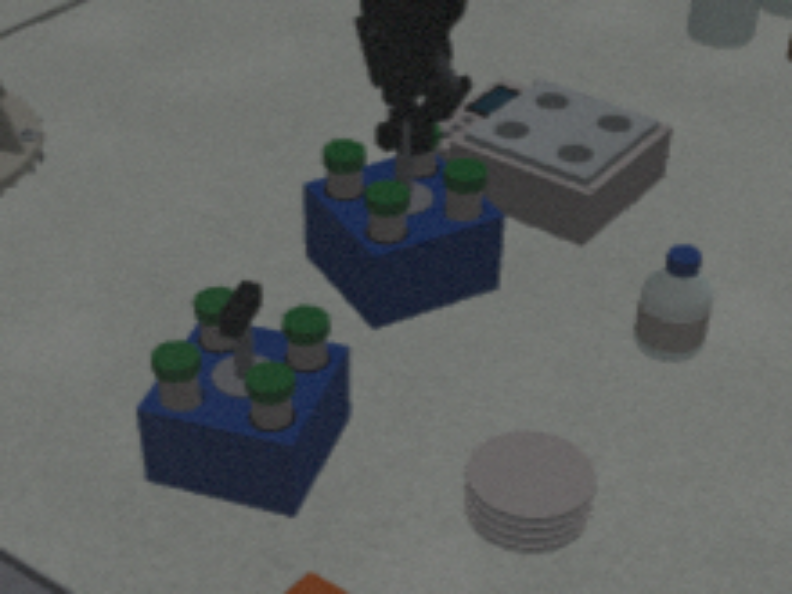

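A weighs about 5.05 N and B about 6.39 N, so B is heavier. I'll put A back.

```bash
python3 -m crank '[[0,0,0,0,0.4,0,-1],[0,0,0,0,0.7,0,-1],[0,0,0,0,0.7,0,-1],[0,0,0,0,0.7,0,-1],[0,0,0,0,0.4,0,-1],[0,0,0,0,0.3,0,-1],[0,0,0,0,0.2,0,-1],[0,0,0,0,0.15,0,-1],[0,0,0,0,0.1,0,-1],[0,0,0,0,0,0,-1]]' 80; python3 -c "
from h import *
state()"
```

```text
clock: 31.38
eef_pos: [509.7, 125.6, 142.8]
tcp_rot: [-1.571, 0.001, -0.346]
contact_force: [0.0, 0.3, -5.1]
opening: 0.171
t 31.38 pos [509.7 125.6 142.8] rot [-1.571e+00  1.000e-03 -3.460e-01] F [ 0.03  0.27 -5.08] T [-0.05  0.02 -0.06] op 0.171 q [0.24 0.32 1.93 0.   0.89 0.58]
```

```bash
python3 -m crank '[[0,0,0,0,0.1,0,-1],[0,0,0,0,0.1,0,-1],[0,0,0,0,0.1,0,-1],[0,0,0,0,0.05,0,-1],[0,0,0,0,0.05,0,-1],[0,0,0,0,0,0,-1],[0,0,0,0,0,0,-1],[0,0,0,0,0,0,-1],[0,0,0,0,0,0,-1],[0,0,0,0,0,0,-1]]' 80; python3 -c "
from h import *
state()"
```

```text
clock: 32.22
eef_pos: [509.8, 125.8, 142.3]
tcp_rot: [-1.571, 0.001, -0.346]
contact_force: [-2.6, 0.1, 3.5]
opening: 0.175
t 32.22 pos [509.8 125.8 142.3] rot [-1.571e+00  1.000e-03 -3.460e-01] F [-2.61  0.07  3.49] T [-0.16  0.31  0.05] op 0.175 q [0.24 0.32 1.93 0.   0.88 0.58]
```

```bash
python3 -m crank '[[0,0,0,0,0,0,0],[0,0,0,0,0,0,0],[0,0,0,0,0,0,0],[0,0,0,0,0,0,0],[0,0,0,0,-0.5,0,0],[0,0,0,0,-1.5,0,0],[0,0,0,0,-2.5,0,0],[0,0,0,0,-2.5,0,0],[0,0,0,0.8,-1.5,-1.3,0],[0,0,0,1.8,-0.5,-3.3,0]]' 60; python3 -m crank '[[0,0,0,1.8,0,-3.3,0],[0,0,0,1.8,0,-3.3,0],[0,0,0,1.8,0,-3.3,0],[0,0,0,1.8,0,-3.3,0],[0,-3,0,0.5,0,-1,0],[0,-6,0,0,0,0,0],[0,-6.5,0,0,0,0,0],[0,-6.5,0,0,0,0,0],[0,-6.5,0,0,0,0,0],[0,-6,0,0,0,0,0]]' 60; python3 -m crank '[[0,-5,0,0,0,0,0],[0,-3,0,0,0,0,0],[0,0,0,0,0,0,0],[0,0,0,0,0,0,0],[0,0,0,0,0,0,0],[0,0,0,0,0,0,0],[0,0,0,0,0,0,0],[0,0,0,0,0,0,0],[0,0,0,0,0,0,0],[0,0,0,0,0,0,0]]' 60;python3 -c "
from h import *
state()
img,cam=grab('wrist'); cv2.imwrite('pics/w21.png',img)
for b in blobs(green(img)): print(b,[onz(cam,b[0],z).round(1) for z in (119,122)])
"
```

```text
clock: 33.05
eef_pos: [518.7, 77.0, 235.3]
tcp_rot: [-1.57, 0.003, -0.342]
contact_force: [0.6, 0.2, -0.4]
opening: 0.497
clock: 33.88
eef_pos: [548.1, -97.2, 243.7]
tcp_rot: [-1.575, -0.011, 0.279]
contact_force: [-0.2, -0.7, 0.1]
opening: 0.501
clock: 34.72
eef_pos: [548.6, -97.5, 245.8]
tcp_rot: [-1.578, -0.012, 0.424]
contact_force: [-0.4, -0.0, -0.8]
opening: 0.503
t 34.72 pos [548.6 -97.5 245.8] rot [-1.578 -0.012  0.424] F [-0.45 -0.04 -0.77] T [0.06 0.1  0.02] op 0.503 q [-0.18  0.24  1.79  0.    1.1  -0.6 ]
(array([388.1,   0.8]), 42, [379, 0, 18, 3]) [array([533.9,  62.9]), array([533.6,  62. ])]
(array([277.7, 147.5]), 1206, [258, 128, 40, 40]) [array([499. , -71.4]), array([499.1, -70.8])]
(array([355.3, 150.2]), 1173, [336, 131, 39, 39]) [array([561.4, -46. ]), array([560.8, -45.7])]
(array([276.8, 219.4]), 1009, [259, 202, 36, 36]) [array([ 523.1, -134.6]), array([ 522.9, -133.2])]
(array([349.6, 221.4]), 998, [333, 204, 35, 36]) [array([ 586.6, -108.5]), array([ 585.8, -107.4])]
```

View pics/w21.png

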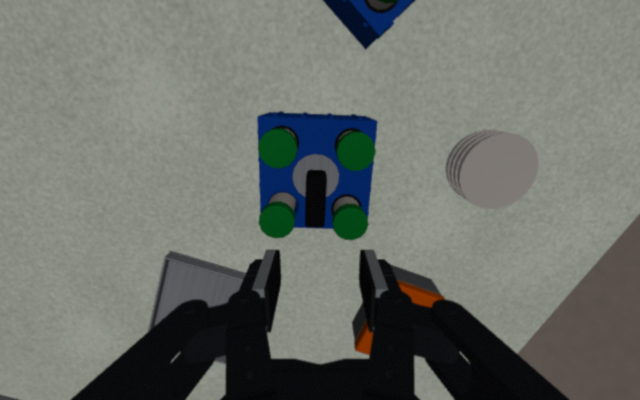

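```bash
python3 -m crank '[[0.4,2,0.7,-0.2,0,0.75,0],[0,0,0,0,0,0,0],[0,0,0,0,1.2,0,0],[0,0,0,0,1.5,0,0],[0,0,0,0,1.5,0,0],[0,0,0,0,1,0,0],[0,0,0,0,0.5,0,0],[0,0,0,0,0,0,0],[0,0,0,0,0,0,0],[0,0,0,0,0,0,0]]' 60; python3 -c "
from h import *
state()
img,cam=grab('wrist'); cv2.imwrite('pics/w22.png',img)
"
```

```text
clock: 35.6
eef_pos: [544.2, -92.3, 183.4]
tcp_rot: [-1.572, -0.001, 0.393]
contact_force: [-0.6, -0.1, -0.9]
opening: 0.501
t 35.6 pos [544.2 -92.3 183.4] rot [-1.572e+00 -1.000e-03  3.930e-01] F [-0.61 -0.13 -0.9 ] T [-0.02  0.   -0.04] op 0.501 q [-0.17  0.31  1.85 -0.    0.99 -0.56]
```

View pics/w22.png

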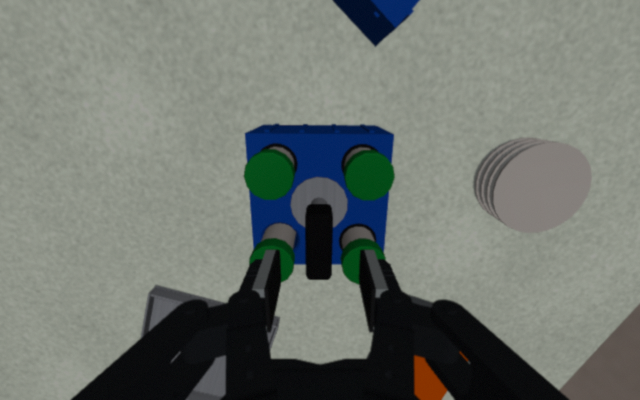

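Grip centred at u≈319. Descend, close and lift.

```bash
python3 -m crank '[[0,0,0,0,0.8,0,0],[0,0,0,0,1.2,0,0],[0,0,0,0,1,0,0],[0,0,0,0,0.7,0,0],[0,0,0,0,0.4,0,0],[0,0,0,0,0,0,0],[0,0,0,0,0,0,0],[0,0,0,0,0,0,-1],[0,0,0,0,0,0,-1],[0,0,0,0,0,0,-1]]' 80; python3 -m crank '[[0,0,0,0,0,0,-1],[0,0,0,0,0,0,-1],[0,0,0,0,0,0,-1],[0,0,0,0,0,0,-1],[0,0,0,0,0,0,-1],[0,0,0,0,-0.4,0,-1],[0,0,0,0,-1,0,-1],[0,0,0,0,-1.5,0,-1],[0,0,0,0,-2,0,-1],[0,0,0,0,-1,0,-1]]' 80; python3 -m crank '[[0,0,0,0,-0.5,0,-1],[0,0,0,0,0,0,-1],[0,0,0,0,0,0,-1],[0,0,0,0,0,0,-1],[0,0,0,0,0,0,-1],[0,0,0,0,0,0,-1],[0,0,0,0,0,0,-1],[0,0,0,0,0,0,-1],[0,0,0,0,0,0,-1],[0,0,0,0,0,0,-1]]' 80; python3 -c "
from h import *
state()
F=[]
for i in range(10):
    cams.grab_frame('top'); F.append(r.sense()['contact_force'])
print(np.mean(F,0)); state()
img,cam=grab('scene'); cv2.imwrite('pics/s22.png',cv2.resize(img[100:350,130:440],None,fx=2.5,fy=2.3))
img,cam=grab('top'); cv2.imwrite('pics/t22.png',img)
"
```

```text
clock: 36.48
eef_pos: [545.0, -92.5, 139.2]
tcp_rot: [-1.573, -0.003, 0.393]
contact_force: [-1.3, -0.9, -7.0]
opening: 0.179
clock: 37.32
eef_pos: [541.3, -91.7, 198.2]
tcp_rot: [-1.568, 0.005, 0.393]
contact_force: [1.6, -1.1, -6.8]
opening: 0.174
clock: 38.15
eef_pos: [540.3, -91.5, 202.9]
tcp_rot: [-1.567, 0.006, 0.393]
contact_force: [-0.1, 0.5, -6.8]
opening: 0.173
t 38.15 pos [540.3 -91.5 202.9] rot [-1.567  0.006  0.393] F [-0.05  0.52 -6.83] T [ 0.01 -0.04 -0.01] op 0.173 q [-0.17  0.28  1.83  0.    1.04 -0.56]
[ 0.02573681 -0.08431502 -6.41852434]
t 38.65 pos [540.5 -91.5 203.2] rot [-1.567  0.006  0.393] F [ 0.41 -1.   -6.59] T [-0.   -0.01 -0.06] op 0.174 q [-0.17  0.28  1.83  0.    1.04 -0.56]
```

View pics/s22.png

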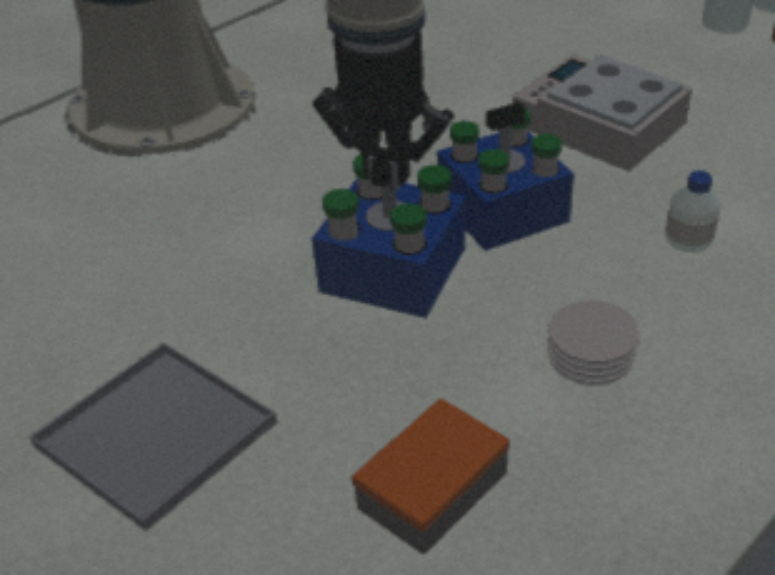

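View pics/t22.png

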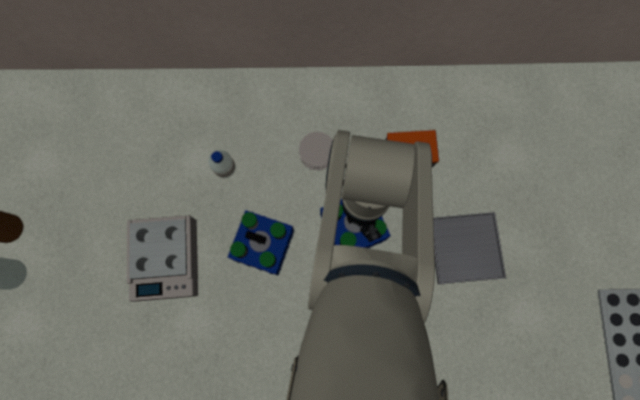

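```bash
python3 -m crank '[[0,0,0,-0.3,-0.5,-0.5,-1],[0,0,0,-0.6,-0.5,-1,-1],[0,0,0,-1,-0.5,-1.6,-1],[0,0,0,-1.3,-0.5,-2,-1],[0,0,0,-1.3,-0.3,-2,-1],[0,0,0,-1.3,0,-2,-1],[0,0,0,-1.3,0,-2,-1],[0,0,0,-1.3,0,-2,-1],[0,0,0,-1.3,0,-2,-1],[0,0,0,-1.3,0,-2,-1]]' 80; python3 -c "
from h import *
state()"
```

```text
clock: 39.58
eef_pos: [502.5, -304.2, 232.9]
tcp_rot: [-1.571, 0.004, 0.399]
contact_force: [-0.8, -0.0, -5.1]
opening: 0.176
t 39.58 pos [ 502.5 -304.2  232.9] rot [-1.571  0.004  0.399] F [-0.8  -0.01 -5.07] T [ 0.02 -0.05 -0.03] op 0.176 q [-0.55  0.31  1.72 -0.    1.11 -0.94]
```

```bash
python3 -m crank '[[0,0,0,-1.2,0,-1.8,-1],[0,0,0,-0.9,0,-1.4,-1],[0,0,0,-0.5,0,-0.9,-1],[0,0,0,-0.3,0,-0.5,-1],[0,0,0,-0.1,0,-0.3,-1],[0,0,0,0,0,0,-1],[0,0,0,0,0,0,-1],[0,0,0,0,0,0,-1],[0,0,0,0,0,0,-1],[0,0,0,0,0,0,-1]]' 80; python3 -c "
from h import *
state()
F=[]
for i in range(8):
    cams.grab_frame('top'); F.append(r.sense()['contact_force'])
print(np.mean(F,0)); state()
img,cam=grab('scene'); cv2.imwrite('pics/s23.png',img)
img,cam=grab('top'); cv2.imwrite('pics/t23.png',img)
for b in blobs(green(img)): print('top',b[0],onz(cam,b[0],122).round(1))
img,cam=grab('wrist'); cv2.imwrite('pics/w23.png',img)
state()
"
```

```text
clock: 40.42
eef_pos: [490.1, -370.6, 235.8]
tcp_rot: [-1.574, 0.004, 0.395]
contact_force: [-0.0, -0.3, -5.2]
opening: 0.175
t 40.42 pos [ 490.1 -370.6  235.8] rot [-1.574  0.004  0.395] F [-0.03 -0.27 -5.24] T [ 0.04  0.   -0.02] op 0.175 q [-0.65  0.34  1.66 -0.01  1.13 -1.04]
[-0.20237759  0.04558124 -6.42711187]
t 40.82 pos [ 489.9 -371.3  235.8] rot [-1.574  0.004  0.395] F [-0.2   0.03 -6.12] T [-0.07 -0.05 -0.01] op 0.171 q [-0.65  0.34  1.66 -0.01  1.13 -1.04]
top [248.9 219.7] [552.1 140.8]
top [277.7 230. ] [528.   77.4]
top [475.4 229.8] [ 521.1 -356. ]
top [237.8 249. ] [488.  163.9]
top [267. 259.] [465.1 100.4]
top [491.3 261. ] [ 452.6 -384.4]
t 40.97 pos [ 489.8 -371.4  235.7] rot [-1.574  0.004  0.395] F [-0.34 -0.2  -5.07] T [ 0.03 -0.01 -0.  ] op 0.178 q [-0.65  0.34  1.66 -0.01  1.13 -1.04]
```

View pics/s23.png

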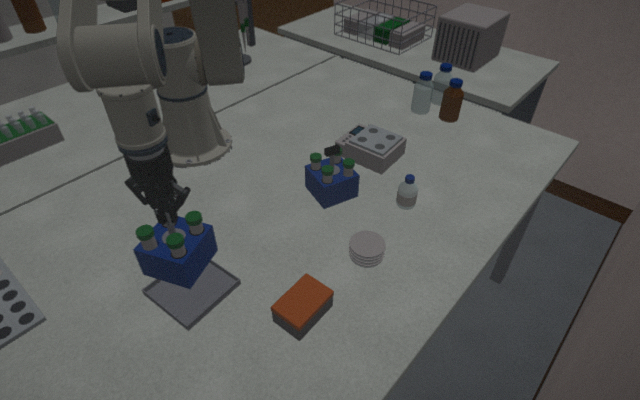

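View pics/t23.png

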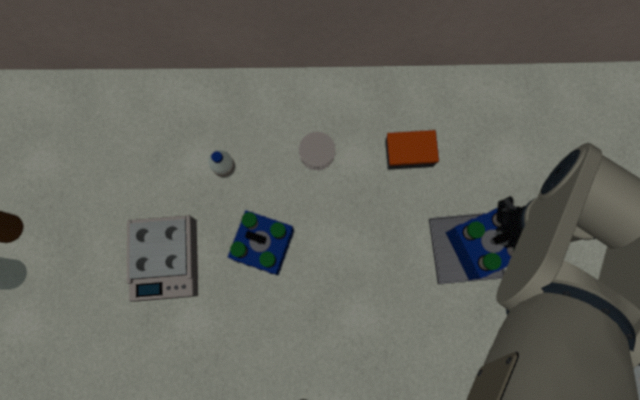

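View pics/w23.png

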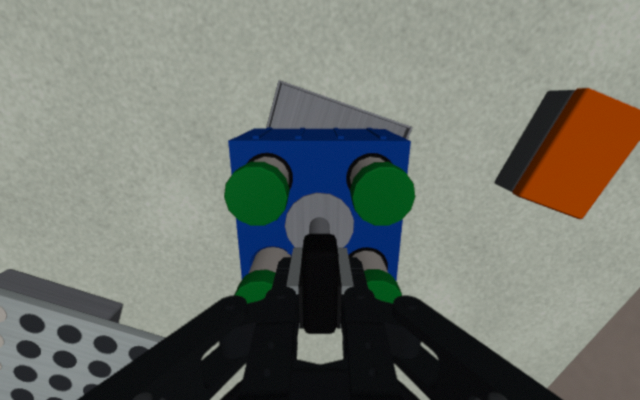

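```bash
python3 -c "
from h import *
img,cam=grab('wrist')
print(onz(cam,(281,82),18),onz(cam,(410,127),18)); state()
print(order.sign_off())
"
```

```text
[ 411.48389498 -294.38766798] [ 564.1886443  -282.59753429]
t 41.02 pos [ 489.8 -371.4  235.7] rot [-1.574  0.004  0.394] F [-0.9   0.8  -5.97] T [ 0.04  0.03 -0.01] op 0.176 q [-0.65  0.34  1.66 -0.01  1.13 -1.04]
the job is handed in; nothing more can be done
None
```

I handed the job in at 41.0 s of the 72 s, with carrier_b, the heavier one, held by its grip over the spill tray. The sign-off gave no verdict.

- **Tubes:** one went into the empty bore of each carrier. In the pictures taken after I let go, all four caps of each carrier stood at the same height.
- **Weights:** I lifted both carriers by their grips and averaged the force. carrier_a read about 5.05 N and carrier_b about 6.39 N (6.42 and 6.43 N on the later lifts). Single readings varied by about 0.5 N. The difference of about 1.3 N is above the 100 g stated.
- **Final position:** carrier_b is upright within about 0.01 rad and still. Its underside is about 90 mm above the bench, worked out from the tool height. Its middle is at about (490, -371) mm, against a tray middle of about (493, -366) mm. The two tray corners seen by the wrist camera agree with the top camera within about 4 mm.
- **Everything else:** carrier_a stands on the bench, let go. The bottle, dishes and tip box look unmoved in the last pictures.
- **Disagreement:** the top camera put things at large y up to 4 mm off from the wrist camera. I went by the wrist camera for the grasps and fits.

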